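# Pack the green-lidded flower tubs into the dispatch crate

### The job

Pack the four green-lidded flower tubs into the green dispatch crate, each in the middle of the cell whose colour matches the flower on its lid, flat on the cell floor and square with the cell's walls. Keep the tubs upright and set them down rather than dropping them. The two red-lidded tubs are rejects: leave them where they stand.

Things in the scene. Friction and masses are not known exactly. Their poses are not given: they have to be found in the camera images.
- tub_yellow: Good tub: closed square tub, 50 x 50 mm and 50 mm high, ivory sides, GREEN lid flush with the sides, on the lid a flat yellow flower 40 mm across with a small dark centre; 65 to 130 g. Stands upright loose on the bench. Origin: centre of the underside; x and y point square to its sides, z up to the lid. The four sides are alike, so quarter turns do not matter. Belongs in the yellow cell.
- tub_white: Good tub: closed square tub, 50 x 50 mm and 50 mm high, ivory sides, GREEN lid flush with the sides, on the lid a flat white flower 40 mm across with a small dark centre; 65 to 130 g. Stands upright loose on the bench. Origin: centre of the underside; x and y point square to its sides, z up to the lid. The four sides are alike, so quarter turns do not matter. Belongs in the white cell.
- tub_blue: Good tub: closed square tub, 50 x 50 mm and 50 mm high, ivory sides, GREEN lid flush with the sides, on the lid a flat blue flower 40 mm across with a small dark centre; 65 to 130 g. Stands upright loose on the bench. Origin: centre of the underside; x and y point square to its sides, z up to the lid. The four sides are alike, so quarter turns do not matter. Belongs in the blue cell.
- tub_orange: Good tub: closed square tub, 50 x 50 mm and 50 mm high, ivory sides, GREEN lid flush with the sides, on the lid a flat orange flower 40 mm across with a small dark centre; 65 to 130 g. Stands upright loose on the bench. Origin: centre of the underside; x and y point square to its sides, z up to the lid. The four sides are alike, so quarter turns do not matter. Belongs in the orange cell.
- reject_yellow: Rejected look-alike: closed square tub, 50 x 50 mm and 50 mm high, ivory sides, RED lid flush with the sides, on the lid a flat yellow flower 40 mm across with a small dark centre; 65 to 130 g. Stands upright loose on the bench. Origin: centre of the underside; x and y point square to its sides, z up to the lid. The four sides are alike, so quarter turns do not matter. Must stay where it stands.
- reject_white: Rejected look-alike: closed square tub, 50 x 50 mm and 50 mm high, ivory sides, RED lid flush with the sides, on the lid a flat white flower 40 mm across with a small dark centre; 65 to 130 g. Stands upright loose on the bench. Origin: centre of the underside; x and y point square to its sides, z up to the lid. The four sides are alike, so quarter turns do not matter. Must stay where it stands.
- cell_yellow: Yellow open cell, 80 x 80 mm inside, walls 4 mm thick. Origin: centre of its underside, 5 mm above the bench; floor 4 mm and rim 18 mm above origin; x, y along its walls, z up. Fixed in the green crate (206 x 206 mm, rim 26 mm above the bench, fixed), which holds four cells two by two, 92 mm between centres, order varies.
- cell_white: White open cell, 80 x 80 mm inside, walls 4 mm thick. Origin: centre of its underside, 5 mm above the bench; floor 4 mm and rim 18 mm above origin; x, y along its walls, z up. Fixed in the green crate (206 x 206 mm, rim 26 mm above the bench, fixed), which holds four cells two by two, 92 mm between centres, order varies.
- cell_blue: Blue open cell, 80 x 80 mm inside, walls 4 mm thick. Origin: centre of its underside, 5 mm above the bench; floor 4 mm and rim 18 mm above origin; x, y along its walls, z up. Fixed in the green crate (206 x 206 mm, rim 26 mm above the bench, fixed), which holds four cells two by two, 92 mm between centres, order varies.
- cell_orange: Orange open cell, 80 x 80 mm inside, walls 4 mm thick. Origin: centre of its underside, 5 mm above the bench; floor 4 mm and rim 18 mm above origin; x, y along its walls, z up. Fixed in the green crate (206 x 206 mm, rim 26 mm above the bench, fixed), which holds four cells two by two, 92 mm between centres, order varies.

How it is judged:
At the end, for the whole second after the job is handed in: Each green-lidded tub is released, at rest and upright (0.1 rad) on the floor of the cell of its flower's colour, within 13 mm of the cell's centre (underside 1 to 8 mm above its origin), square within 0.3 rad. Red-lidded tubs: upright, at rest, within 30 mm of their start (horizontal distance between tub_yellow and cell_yellow below 0.013 m and z of tub_yellow in the frame of cell_yellow between 0.001 and 0.008 m and angle between each of tub_yellow, tub_white, tub_blue, tub_orange, reject_yellow, reject_white's own z axis and vertical below 0.1 rad and (angle between the x axis of tub_yellow and the x axis of cell_yellow, either way round below 0.3 rad or angle between the x axis of tub_yellow and the y axis of cell_yellow, either way round below 0.3 rad) and linear speed of each of tub_yellow, tub_white, tub_blue, tub_orange, reject_yellow, reject_white below 0.01 m/s and contact force between the fingers and tub_yellow below 0.05 N and horizontal distance between tub_white and cell_white below 0.013 m and z of tub_white in the frame of cell_white between 0.001 and 0.008 m and (angle between the x axis of tub_white and the x axis of cell_white, either way round below 0.3 rad or angle between the x axis of tub_white and the y axis of cell_white, either way round below 0.3 rad) and contact force between the fingers and tub_white below 0.05 N and horizontal distance between tub_blue and cell_blue below 0.013 m and z of tub_blue in the frame of cell_blue between 0.001 and 0.008 m and (angle between the x axis of tub_blue and the x axis of cell_blue, either way round below 0.3 rad or angle between the x axis of tub_blue and the y axis of cell_blue, either way round below 0.3 rad) and contact force between the fingers and tub_blue below 0.05 N and horizontal distance between tub_orange and cell_orange below 0.013 m and z of tub_orange in the frame of cell_orange between 0.001 and 0.008 m and (angle between the x axis of tub_orange and the x axis of cell_orange, either way round below 0.3 rad or angle between the x axis of tub_orange and the y axis of cell_orange, either way round below 0.3 rad) and contact force between the fingers and tub_orange below 0.05 N and distance of each of reject_yellow, reject_white from where it was at the start of the episode below 0.03 m); the robot touches nothing.
It fails at once if a red-lidded tub is shifted by more than 30 mm (distance of any of reject_yellow, reject_white from where it was at the start of the episode above 0.03 m).
It fails at once if a tub is tipped by more than 40 degrees (angle between any of tub_yellow, tub_white, tub_blue, tub_orange, reject_yellow, reject_white's own z axis and vertical above 0.7 rad).
It fails at once if a tub is dropped: it falls free of the fingers at more than 0.7 m/s (a fall of about 25 mm) ((linear speed of tub_yellow above 0.7 m/s and contact force between the fingers and tub_yellow below 0.05 N) or (linear speed of tub_white above 0.7 m/s and contact force between the fingers and tub_white below 0.05 N) or (linear speed of tub_blue above 0.7 m/s and contact force between the fingers and tub_blue below 0.05 N) or (linear speed of tub_orange above 0.7 m/s and contact force between the fingers and tub_orange below 0.05 N) or (linear speed of reject_yellow above 0.7 m/s and contact force between the fingers and reject_yellow below 0.05 N) or (linear speed of reject_white above 0.7 m/s and contact force between the fingers and reject_white below 0.05 N)).
It also fails if it takes over 106 s, if anything falls off the work surface, if the arm or the gripper's body presses on something with over 40 N, if the wrist force passes 120 N, or if a joint passes its speed limit or range.

### The arm

A 7-joint arm with a two-finger parallel gripper is mounted at the origin on the work surface. World frame = base frame: x ahead of the robot, y to its left, z up, the work surface at z = 0. Lengths are in m, angles in rad, forces in N, time in s.
With the tool pointing down it reaches from about 0.35 to 0.9 m from the base axis. Payload 8.1 kg.
Tool frame: the origin (TCP) lies on the centre line of the jaws, within the pads' length; the fingertips stand ctrl.tip_reach ahead of it and the grasp point (between the pads) lies 5 mm behind it (ctrl.tip_reach is the distance from the TCP to the fingertips, in m); z points along the fingers, y is the direction in which the jaws open and shut (so a half turn about z gives the same grasp; the last joint's range is limited). The gripper opens to 92 mm and grips with 3 to 60 N. Pads are 19 mm wide; open, the fingers measure 130 mm over their backs; the gripper's body (75 mm by 190 mm) begins 47 mm behind the grasp point.
Start: joints at [1.108, 0.434, 0.025, 1.573, -0.012, 1.134, -0.075], TCP at [0.22, -0.585, 0.241] pointing down, gripper open.
Joint ranges: [-2.62, 2.62], [-0.44, 2.09], [-1.27, 1.32], [0.08, 2.57], [-1.32, 4.46], [0.12, 2], [-2.74, 2.74]. Speed limits (rad/s): [2.22, 2.22, 3.01, 3.01, 3.14, 3.14, 3.14].

### API

Orientations are given as a rotation vector (axis times angle).
In Python, from workcell import ctrl, vision, order gives the robot as it stands.
- The arm moves only by the shell command python3 -m handwheel 'ROWS' [OPENING] [FORCE]. ROWS is a JSON object of lists of equal length, an entry for each row: "slide": the shift along the tool's x, y, z as a fraction of full scale, a list of three; "turn": the turn, a rotation vector about the tool's x, y, z as a fraction of full scale, a list of three. A call has 1 to 10 rows; each row shifts and turns the pose as measured when the row begins, along the tool's axes as they then stand; what a row does not reach is not made up. Full scale, the value 1, is 30 mm for a shift and 180 degrees for a turn. A row lasts 1/12 s, in which the tool goes at most 41.7 mm and 7.16 degrees, less where a joint would pass 70% of its speed; a pose out of reach is approached as far as the arm can. A call with a number of a shift or a turn outside -1 to 1 is refused whole. A call with a gripper value outside its range is refused whole. OPENING is the opening, from 0 (shut) to 1 (fully open), set as the call begins (- or left out, the last holds). The fingers move at their own pace and stop on an object; FORCE is the grip in N (left out, the last holds). Time passes only in rows, so rows that do not move let the fingers close. It gives the time, the measured TCP pose, the force and the opening at its end, in the units of the state.
- ctrl.sense(): the state, without advancing time (a new reading comes with each control period).
- vision.snapshot(name): name is "scene" or "top" or "wrist"; returns the picture (384x512x3 uint8, red, green, blue); there is no depth.
- vision.get_calibration(name): a dict with "fx", "fy", "cx", "cy" (pixels), "cam_to_world" (4x4, takes a point from camera to world coordinates). Camera axes: x right, y down, z forward; pixel columns grow to the right and rows downward; lengths in m; the calibration is good to about 2 mm. A picture is of the moment at which its call begins: read the wrist's pose just before it. get_calibration takes no time and is no camera call; for the wrist camera it gives the pose at the moment of the call.
- order.finish_job(): hands the job in, once; it reports no verdict.
The state is a dict: "clock": time; "joints": joint angles; "joint_velocities": joint speeds; "effort": joint torques, N m; "tool_pos": TCP position; "tcp_rot": TCP orientation; "wrist_force": force on the tool from outside, world axes, zero at the start; "ft_torque": the same for the moment, N m; "finger_gap": opening from 0.0 (shut) to 1.0 (fully open).
Only numpy, scipy, OpenCV 4.12 (cv2) and the standard library are available. Lean on these libraries where they do the work, as an engineer would, in place of code of your own. Each camera call takes 0.05 s, during which the arm holds its last target.

## Working session

There is one attempt and no reset: what is moved stays moved. The work goes in short steps, Python scripts to look and compute and a shell command to move; the robot and the scene stay as the last step left them, time stands still between calls to the robot, and variables do not carry over. Pictures are saved under pics/ and viewed, and the job is handed in when it is done.

```bash
mkdir -p pics; ls; python3 - <<'E'
from workcell import ctrl, vision, order
import cv2
print(ctrl.sense(), ctrl.tip_reach)
for n in ("top","scene"):
    im=vision.snapshot(n); cv2.imwrite(f"pics/{n}0.png",cv2.resize(im[:,:,::-1],(768,576),interpolation=cv2.INTER_CUBIC)); cv2.imwrite(f"pics/{n}0_raw.png",im[:,:,::-1])
    print(n,vision.get_calibration(n))
E
```

```text
pics
{'clock': 0.0, 'joints': array([ 1.10837363,  0.43519395,  0.02497985,  1.57411703, -0.01157593,
        1.13400257, -0.07510981]), 'joint_velocities': array([-7.21044091e-04,  1.48220010e-03,  7.06067011e-05, -5.23550232e-04,
        1.56771240e-04,  4.60467945e-04,  4.71885163e-04]), 'effort': array([ 1.61364427e-03, -6.67864537e+01,  9.86200422e-01, -3.14470553e+01,
       -6.04863628e-02,  4.29254025e-02,  2.14150327e-04]), 'tool_pos': array([ 0.21982733, -0.58452929,  0.23995538]), 'tcp_rot': array([-3.08941927e+00, -5.61776165e-01,  6.98316538e-04]), 'wrist_force': array([ 0.05780286,  0.15215409, -0.60821588]), 'ft_torque': array([ 0.05839994, -0.02084455, -0.0379729 ]), 'finger_gap': 1.0004771276481448} 0.014
top {'fx': 494.46433785272643, 'fy': 494.46433785272643, 'cx': 245.23826304623225, 'cy': 188.92057448323834, 'cam_to_world': array([[ 0.02086988, -0.97997869,  0.19800558,  0.24681643],
       [-0.99974023, -0.0222703 , -0.00484812,  0.01915112],
       [ 0.0091607 , -0.19785297, -0.9801889 ,  1.57579892],
       [ 0.        ,  0.        ,  0.        ,  1.        ]])}
scene {'fx': 495.75957159374286, 'fy': 495.75957159374286, 'cx': 255.26478245028576, 'cy': 188.17293049436736, 'cam_to_world': array([[ 0.85129711,  0.42915205, -0.30186378,  0.93032208],
       [ 0.52463718, -0.68855516,  0.50064721, -0.6409804 ],
       [ 0.00700391, -0.58456849, -0.81131414,  1.11208134],
       [ 0.        ,  0.        ,  0.        ,  1.        ]])}
```

View pics/top0.png

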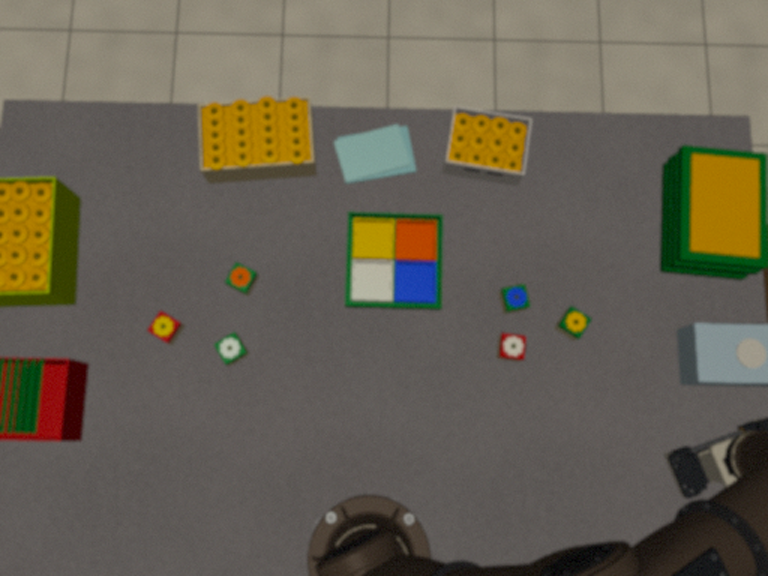

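View pics/scene0.png

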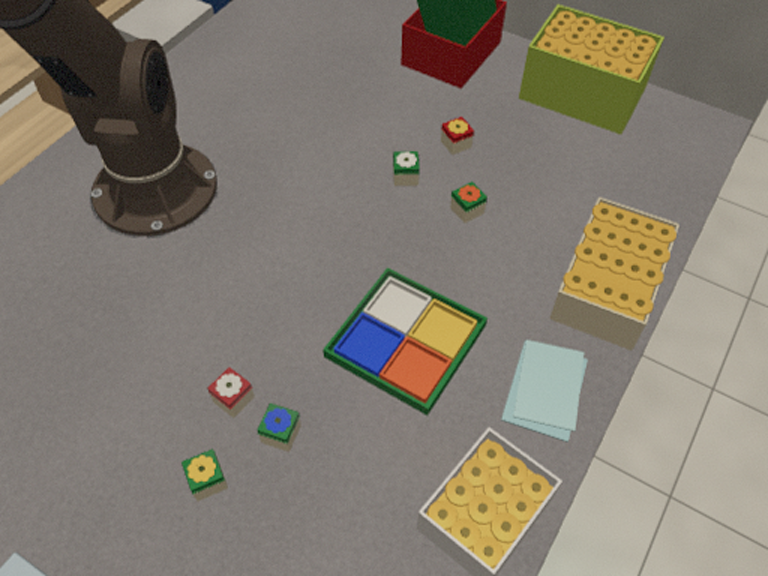

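The top view (768x576) shows the crate centred near (394,260), with yellow upper-left, orange upper-right, white lower-left and blue lower-right. The good tubs are orange (240,277), white (230,348), blue (515,298) and yellow (574,322). The rejects are yellow (164,326) and white (513,346). Next I'll convert these to world positions from both cameras.

```bash
cat > h.py <<'E'
import numpy as np, cv2
from workcell import ctrl, vision, order
from scipy.spatial.transform import Rotation as R
def ray(c,u,v,z):
    T=c["cam_to_world"]; d=T[:3,:3]@np.array([(u-c["cx"])/c["fx"],(v-c["cy"])/c["fy"],1]); o=T[:3,3]
    return (o+d*(z-o[2])/d[2])[:2]
def proj(c,p):
    T=c["cam_to_world"]; q=T[:3,:3].T@(np.array(p)-T[:3,3]); return np.array([c["fx"]*q[0]/q[2]+c["cx"],c["fy"]*q[1]/q[2]+c["cy"]])
def world_quad(c,cnt,z):
    P=np.array([ray(c,u,v,z) for u,v in cnt.reshape(-1,2)],np.float32)
    (x,y),(w,h),a=cv2.minAreaRect(P*1000); return x,y,w,h,a
E
python3 - <<'E'
from h import *
seeds={"top":dict(orange=(240,277),white=(230,348),blue=(515,298),yellow=(574,322),rejY=(164,326),rejW=(513,346)),
"scene":dict(orange=(469,195),white=(405,161),blue=(278,422),yellow=(202,469),rejY=(458,128),rejW=(229,386))}
for n in seeds:
    c=vision.get_calibration(n); im=cv2.imread(f"pics/{n}0_raw.png")
    S=6; big=cv2.resize(im,None,fx=S,fy=S,interpolation=cv2.INTER_CUBIC)
    hsv=cv2.cvtColor(big,cv2.COLOR_BGR2HSV)
    for k,(u,v) in seeds[n].items():
        h=hsv[...,0].astype(int)
        m=((h>45)&(h<85)) if k[:3]!="rej" else ((h<8)|(h>172))
        m=(m&(hsv[...,1]>110)&(hsv[...,2]>50)).astype(np.uint8)
        q=np.zeros_like(m); a,b=int(u/1.5*S),int(v/1.5*S); r=16*S; q[b-r:b+r,a-r:a+r]=m[b-r:b+r,a-r:a+r]
        cs,_=cv2.findContours(q,cv2.RETR_EXTERNAL,cv2.CHAIN_APPROX_NONE); cs=max(cs,key=cv2.contourArea)
        cs=cv2.convexHull(cs)
        print(n,k,np.round(world_quad(c,(cs+.5)/S-.5,.05),1))
    # crate outer
    u,v=(394,260) if n=="top" else (405,340)
    h=hsv[...,0].astype(int); m=(((h>45)&(h<85))&(hsv[...,1]>110)).astype(np.uint8)
    cs,_=cv2.findContours(m,cv2.RETR_EXTERNAL,cv2.CHAIN_APPROX_NONE)
    cs=[x for x in cs if cv2.pointPolygonTest(x,(u/1.5*S,v/1.5*S),False)>0]
    for x in cs: print(n,"crate",np.round(world_quad(c,(cv2.convexHull(x)+.5)/S-.5,.026),1))
im=cv2.imread("pics/top0_raw.png")
cv2.imwrite("pics/c1.png",np.hstack([cv2.resize(im[165:265,95:185],None,fx=4,fy=4),cv2.resize(im[165:265,310:410],None,fx=4,fy=4)]))
cv2.imwrite("pics/c2.png",cv2.resize(im[130:220,215:310],None,fx=6,fy=6))
E
```

```text
top orange [562.2 278.8  52.2  50.   64.5]
top white [399.4 282.7  24.5  50.4  42.5]
top blue [ 532.3 -296.6   50.7   51.4   13.1]
top yellow [ 483.1 -419.    50.5   52.    57.8]
top rejY [455.  432.2  55.8  52.   60.2]
top rejW [ 429.6 -288.6   54.4   53.9   84.1]
top crate [613.7 -42.8 204.4 207.8  89.5]
scene orange [567.1 276.2  57.2  55.7  66.1]
scene white [418.7 289.8  49.7  62.   34.1]
scene blue [ 537.1 -299.5   51.3   52.3   12.7]
scene yellow [ 487.7 -421.1   49.    54.7   57.1]
scene rejY [460.2 428.3  59.2  62.8  59.9]
scene rejW [ 435.4 -291.    53.2   56.3   83.5]
scene crate [617.8 -46.4 215.2 208.9  89.5]
```

View pics/c1.png

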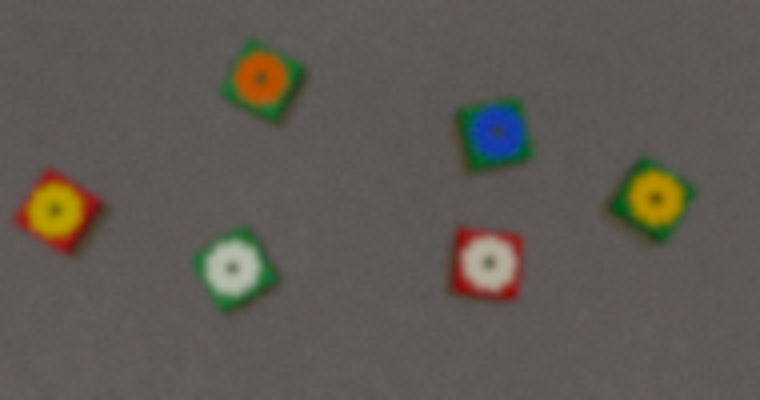

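View pics/c2.png

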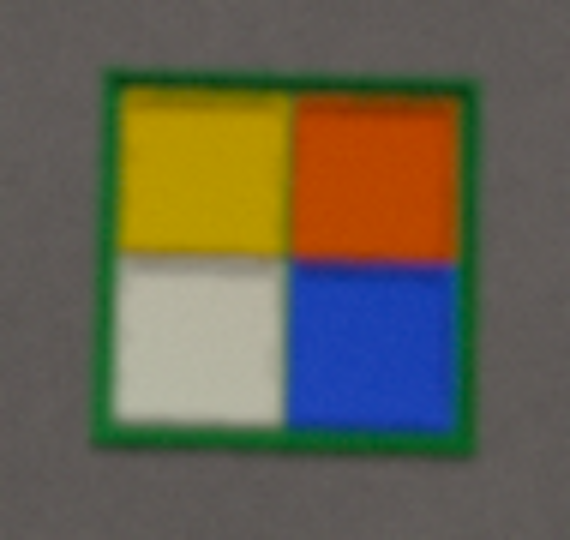

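The crops confirm the colours and the cell layout. The tubs measure about 50 mm and the crate about 206 mm. The two cameras disagree by roughly 5 mm, so I'll average them and refine with the wrist camera. The first target is yellow.

```bash
cat >> h.py <<'E'
def plan(x,y,z,yaw=None):
    """target TCP mm, direction (deg) of jaw axis mod 180; prints turn first, then slide in turned axes, and slide in present axes"""
    s=ctrl.sense(); p=s["tool_pos"]; Rm=R.from_rotvec(s["tcp_rot"]).as_matrix()
    yd=np.degrees(np.arctan2(Rm[1,1],Rm[0,1])); tilt=np.degrees(np.arccos(-Rm[2,2]))
    d=np.array([x,y,z])/1000-p
    print("t%.2f tcp"%s["clock"],np.round(p*1000,1),"yaw %.1f tilt %.2f gap %.3f Fz"%(yd,tilt,s["finger_gap"]*92),np.round(s["wrist_force"],1), "tilt fix(turn)",np.round((Rm.T@np.cross(-Rm[:,2]*-1,[0,0,-1]))/np.pi,4))
    print(" slide now  (units)",np.round(Rm.T@d/.03,2))
    if yaw is not None:
        t=(yaw-yd+90)%180-90
        R2=R.from_euler("z",t,degrees=True).as_matrix()@Rm
        print(" turn yaw %.1f deg -> tool z units %.4f (%.1f rows of .04)"%(t,-t/180,abs(t)/7.16)," slide after turn",np.round(R2.T@d/.03,2))
E
python3 - <<'E'
from h import *
for n,u,v in (("top",95+232/4,165+268/4),("scene",405/1.5,161/1.5)):
    print(n,"white",ray(vision.get_calibration(n),u,v,.05))
print("orange chk",ray(vision.get_calibration("top"),95+262/4,165+78/4,.05))
plan(485.4,-420,160,147.5)
cv2.imwrite("pics/w0.png",vision.snapshot("wrist")[:,:,::-1]); print(vision.get_calibration("wrist"))
E
```

```text
top white [0.41286527 0.29358202]
scene white [0.41612694 0.29161421]
orange chk [0.56317409 0.27866466]
t0.10 tcp [ 219.8 -584.6  240. ] yaw -69.4 tilt 0.08 gap 91.743 Fz [-0.7  0.4 -0. ] tilt fix(turn) [-0.0004  0.      0.    ]
 slide now  (units) [10.22 -2.02  2.67]
 turn yaw 36.9 deg -> tool z units -0.2050 (5.2 rows of .04)  slide after turn [9.38 4.52 2.66]
{'fx': 272.0890960622384, 'fy': 272.0890960622384, 'cx': 252.87943102102594, 'cy': 191.2521065051997, 'cam_to_world': array([[ 0.35232525, -0.89224422, -0.28243082,  0.29849062],
       [-0.93587695, -0.33625916, -0.10518609, -0.5561191 ],
       [-0.00111827,  0.30138021, -0.95350339,  0.38342106],
       [ 0.        ,  0.        ,  0.        ,  1.        ]])}
```

View pics/w0.png

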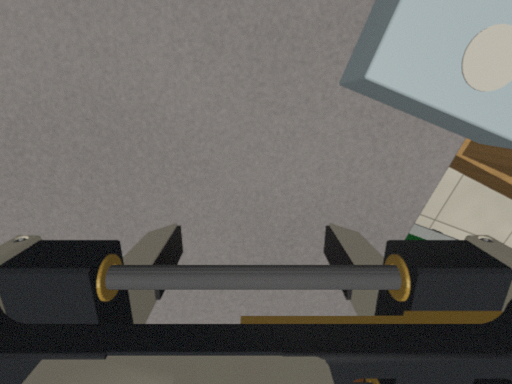

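The wrist view shows bench with a grey-blue box at the right edge (corner near (350,80)), so I'll move away from it first.

```bash
python3 -m handwheel '{"slide":[[0.5,-0.8,0],[0.5,-0.8,0],[0.8,-0.4,0],[1,0,0.2],[1,0,0.2],[1,0,0.2],[1,0,0.2],[1,0,0.2],[1,0,0.2],[1,0,0.2]],"turn":[[0,0,0],[0,0,0],[0,0,0],[0,0,0],[0,0,0],[0,0,0],[0,0,0],[0,0,0],[0,0,0],[0,0,0]]}'; python3 - <<'E'
from h import *
plan(485.4,-420,160,147.5)
E
```

```text
clock: 0.98
tool_pos: [0.4445, -0.4349, 0.1945]
tcp_rot: [-3.094, -0.536, 0.01]
wrist_force: [1.0, -0.5, 0.2]
finger_gap: 1.001
t0.98 tcp [ 444.5 -434.9  194.5] yaw -70.4 tilt 0.37 gap 92.089 Fz [ 1.  -0.5  0.2] tilt fix(turn) [-0.0007  0.0019 -0.    ]
 slide now  (units) [ 1.46 -0.01  1.14]
 turn yaw 37.9 deg -> tool z units -0.2103 (5.3 rows of .04)  slide after turn [1.16 0.89 1.14]
```

```bash
python3 -m handwheel '{"slide":[[0,0,0.1],[0,0,0.1],[0,0,0.1],[0,0,0.1],[0,0,0],[0,0,0],[0.6,0.45,0],[0.5,0.4,0],[0,0,0]],"turn":[[0,0,-0.037],[0,0,-0.037],[0,0,-0.037],[0,0,-0.037],[0,0,-0.037],[0,0,-0.03],[0,0,0],[0,0,0],[0,0,0]]}'; python3 - <<'E'
from h import *
plan(485.4,-420,160,147.5)
c=vision.get_calibration("wrist")
im=vision.snapshot("wrist")[:,:,::-1];cv2.imwrite("pics/w1.png",im)
E
```

```text
clock: 1.73
tool_pos: [0.4925, -0.409, 0.1759]
tcp_rot: [-2.698, -1.587, 0.005]
wrist_force: [-0.0, 1.7, 0.3]
finger_gap: 1.003
t1.73 tcp [ 492.5 -409.   175.9] yaw -29.1 tilt 0.72 gap 92.304 Fz [-0.   1.7  0.3] tilt fix(turn) [-0.0039 -0.001  -0.    ]
 slide now  (units) [-0.44 -0.02  0.53]
 turn yaw -3.4 deg -> tool z units 0.0190 (0.5 rows of .04)  slide after turn [-0.44  0.    0.53]
```

View pics/w1.png

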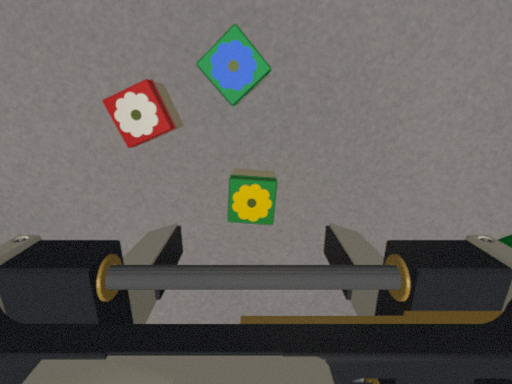

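The wrist view shows yellow at (252,203), blue at (233,66) and the white reject at (136,115). I'll measure their lids from here.

```bash
cat >> h.py <<'E'
def lids(seeds,name="wrist",z=.05,r=60,save=None):
    """seeds: name->(u,v,'g'|'r'); fresh picture, lid quads to world mm + yaw mod 90"""
    c=vision.get_calibration(name); im=vision.snapshot(name)[:,:,::-1]
    if save: cv2.imwrite(save,im)
    hsv=cv2.cvtColor(im,cv2.COLOR_BGR2HSV); h=hsv[...,0].astype(int)
    for k,(u,v,col) in seeds.items():
        m=((h>45)&(h<85)) if col=='g' else ((h<8)|(h>172))
        m=(m&(hsv[...,1]>110)&(hsv[...,2]>40)).astype(np.uint8)
        q=np.zeros_like(m); q[max(v-r,0):v+r,max(u-r,0):u+r]=m[max(v-r,0):v+r,max(u-r,0):u+r]
        cs,_=cv2.findContours(q,cv2.RETR_EXTERNAL,cv2.CHAIN_APPROX_NONE); cs=cv2.convexHull(max(cs,key=cv2.contourArea))
        P=cs.reshape(-1,2).astype(np.float32); ctr=cv2.minAreaRect(P)
        M=cv2.moments(cs); print(k,"px",np.round(ctr[0]),"rect mm",np.round(world_quad(c,P,z),1),"centroid",np.round(ray(c,M["m10"]/M["m00"],M["m01"]/M["m00"],z)*1000,1))
E
python3 - <<'E'
from h import *
plan(485.4,-420,160,147.5)
lids(dict(yellow=(252,203,'g'),blue=(233,66,'g'),rejW=(136,115,'r')),r=45,save="pics/w2.png")
plan(485.4,-420,160,147.5)
E
```

```text
t1.78 tcp [ 491.1 -409.8  175.8] yaw -29.1 tilt 0.75 gap 92.247 Fz [0.6 0.7 0.8] tilt fix(turn) [-0.0041 -0.0007  0.    ]
 slide now  (units) [-0.39  0.01  0.53]
 turn yaw -3.4 deg -> tool z units 0.0188 (0.5 rows of .04)  slide after turn [-0.39  0.03  0.53]
yellow px [253. 198.] rect mm [ 485.7 -418.7   51.9   48.3   57.1] centroid [ 486.2 -417.8]
blue px [234.  63.] rect mm [ 534.  -298.8   48.6   49.7   12.6] centroid [ 534.5 -297.9]
rejW px [140. 113.] rect mm [ 434.  -290.9   50.4   53.5   83.6] centroid [ 434.4 -290.1]
t1.83 tcp [ 489.8 -410.8  175.9] yaw -29.2 tilt 0.77 gap 92.065 Fz [-0.7 -0.1 -0.1] tilt fix(turn) [-0.0043 -0.0004 -0.    ]
 slide now  (units) [-0.34  0.03  0.53]
 turn yaw -3.3 deg -> tool z units 0.0184 (0.5 rows of .04)  slide after turn [-0.34  0.05  0.53]
```

```bash
python3 -m handwheel '{"slide":[[-0.25,0.05,0],[0,0,0.7],[0,0,0.7],[0,0,0.7],[0,0,0.3],[0,0,0]],"turn":[[-0.004,0,0.019],[0,0,0],[0,0,0],[0,0,0],[0,0,0],[0,0,0]]}'; python3 - <<'E'
from h import *
plan(485.8,-418.5,38,147.3)
E
```

```text
clock: 2.33
tool_pos: [0.4848, -0.422, 0.1028]
tcp_rot: [2.76, 1.495, -0.004]
wrist_force: [0.7, 0.1, 1.4]
finger_gap: 0.999
t2.33 tcp [ 484.8 -422.   102.8] yaw -33.1 tilt 0.24 gap 91.939 Fz [0.7 0.1 1.4] tilt fix(turn) [ 0.0005  0.0012 -0.    ]
 slide now  (units) [ 0.12 -0.04  2.16]
 turn yaw 0.4 deg -> tool z units -0.0023 (0.1 rows of .04)  slide after turn [ 0.12 -0.04  2.16]
```

```bash
python3 -m handwheel '{"slide":[[0.1,-0.03,0.4],[0,0,0.5],[0,0,0.5],[0,0,0.3],[0,0,0.1],[0,0,0],[0,0,0]],"turn":[[0,0,0],[0,0,0],[0,0,0],[0,0,0],[0,0,0],[0,0,0],[0,0,0]]}'; python3 - <<'E'
from h import *
plan(485.8,-418.5,38,147.3)
E
```

```text
clock: 2.92
tool_pos: [0.486, -0.4229, 0.0524]
tcp_rot: [2.758, 1.487, -0.004]
wrist_force: [-0.1, 0.1, -0.3]
finger_gap: 0.998
t2.92 tcp [ 486.  -422.9   52.4] yaw -33.3 tilt 0.52 gap 91.813 Fz [-0.1  0.1 -0.3] tilt fix(turn) [ 0.002   0.0021 -0.    ]
 slide now  (units) [ 0.12 -0.09  0.48]
 turn yaw 0.6 deg -> tool z units -0.0036 (0.1 rows of .04)  slide after turn [ 0.12 -0.09  0.48]
```

```bash
python3 -m handwheel '{"slide":[[0.12,-0.09,0.3],[0,0,0.25],[0,0,0.05],[0,0,0]],"turn":[[0.002,0.002,-0.003],[0,0,0],[0,0,0],[0,0,0]]}' && python3 -m handwheel '{"slide":[[0,0,0],[0,0,0],[0,0,0],[0,0,0],[0,0,0],[0,0,0]],"turn":[[0,0,0],[0,0,0],[0,0,0],[0,0,0],[0,0,0],[0,0,0]]}' 0 20; python3 - <<'E'
from h import *
plan(485.8,-418.5,38,147.3)
E
```

```text
clock: 3.25
tool_pos: [0.487, -0.419, 0.0353]
tcp_rot: [2.755, 1.504, 0.003]
wrist_force: [0.4, -0.4, -0.3]
finger_gap: 0.995
clock: 3.75
tool_pos: [0.4872, -0.4192, 0.0357]
tcp_rot: [2.755, 1.503, 0.003]
wrist_force: [0.0, -1.2, 0.9]
finger_gap: 0.616
t3.75 tcp [ 487.2 -419.2   35.7] yaw -32.8 tilt 0.21 gap 56.629 Fz [ 0.  -1.2  0.9] tilt fix(turn) [ 0.0012 -0.     -0.    ]
 slide now  (units) [-0.01 -0.05 -0.08]
 turn yaw 0.1 deg -> tool z units -0.0003 (0.0 rows of .04)  slide after turn [-0.01 -0.05 -0.08]
```

```bash
python3 -m handwheel '{"slide":[[0,0,0],[0,0,0],[0,0,0],[0,0,0],[0,0,0],[0,0,-0.2],[0,0,-0.4],[0,0,-0.6]],"turn":[[0,0,0],[0,0,0],[0,0,0],[0,0,0],[0,0,0],[0,0,0],[0,0,0],[0,0,0]]}' ; python3 - <<'E'
from h import *
plan(661.5,1.5,130,179.5)
plan(661.5,1.5,130,89.5)
E
```

```text
clock: 4.42
tool_pos: [0.4848, -0.4175, 0.07]
tcp_rot: [-2.755, -1.504, 0.002]
wrist_force: [-0.3, -0.4, -0.6]
finger_gap: 0.541
t4.42 tcp [ 484.8 -417.5   70. ] yaw -32.7 tilt 0.20 gap 49.759 Fz [-0.3 -0.4 -0.6] tilt fix(turn) [-0.0011 -0.0002 -0.    ]
 slide now  (units) [14.93 -2.61 -1.98]
 turn yaw 32.2 deg -> tool z units -0.1791 (4.5 rows of .04)  slide after turn [14.02  5.76 -2.01]
t4.42 tcp [ 484.8 -417.5   70. ] yaw -32.7 tilt 0.20 gap 49.759 Fz [-0.3 -0.4 -0.6] tilt fix(turn) [-0.0011 -0.0002 -0.    ]
 slide now  (units) [14.93 -2.61 -1.98]
 turn yaw -57.8 deg -> tool z units 0.3209 (8.1 rows of .04)  slide after turn [  5.77 -14.02  -1.95]
```

Gripped (gap 49.8 mm). Next I'll lift, square up and carry it toward the crate.

```bash
python3 -m handwheel '{"slide":[[0,0,-0.6],[0,0,-0.6],[0,0,-0.6],[0,0,-0.4],[0,0,-0.2],[0.3,0.1,0],[0.6,0.25,0],[0.9,0.4,0],[1,0.4,0],[1,0.4,0]],"turn":[[0,0,-0.036],[0,0,-0.036],[0,0,-0.036],[0,0,-0.036],[0,0,-0.03],[0,0,0],[0,0,0],[0,0,0],[0,0,0],[0,0,0]]}' && python3 -m handwheel '{"slide":[[1,0.4,0],[1,0.4,0],[1,0.4,0],[1,0.4,0],[0.8,0.3,0],[0.5,0.2,0],[0.2,0.1,0],[0,0,0]],"turn":[[0,0,0],[0,0,0],[0,0,0],[0,0,0],[0,0,0],[0,0,0],[0,0,0],[0,0,0]]}'; python3 - <<'E'
from h import *
plan(662.1,1,130,179.5)
cv2.imwrite("pics/w3.png",vision.snapshot("wrist")[:,:,::-1])
E
```

```text
clock: 5.25
tool_pos: [0.5312, -0.3099, 0.1576]
tcp_rot: [2.246, 2.182, -0.008]
wrist_force: [0.5, -0.4, -1.8]
finger_gap: 0.543
clock: 5.92
tool_pos: [0.6067, -0.1219, 0.1585]
tcp_rot: [2.265, 2.168, 0.001]
wrist_force: [-0.8, -0.6, -0.4]
finger_gap: 0.542
t5.92 tcp [ 606.7 -121.9  158.5] yaw -2.5 tilt 0.36 gap 49.869 Fz [-0.8 -0.6 -0.4] tilt fix(turn) [0.0016 0.0012 0.    ]
 slide now  (units) [4.18 1.66 0.94]
 turn yaw 2.0 deg -> tool z units -0.0112 (0.3 rows of .04)  slide after turn [4.12 1.81 0.94]
```

View pics/w3.png

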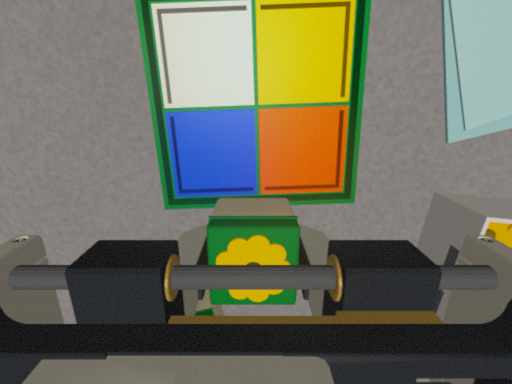

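The view shows the crate ahead with the cell cross near (257,105), the yellow cell up-right, and the tub held square between the pads. I'll enlarge it to measure the cross.

```bash
python3 - <<'E'
from h import *
c=vision.get_calibration("wrist"); im=vision.snapshot("wrist")[:,:,::-1]
np.save("c3.npy",c,allow_pickle=True)
cv2.imwrite("pics/w4.png",cv2.resize(im[0:210,135:385],None,fx=3,fy=2.8571,interpolation=cv2.INTER_CUBIC)[:600])
E
```

```text
(no output)
```

View pics/w4.png

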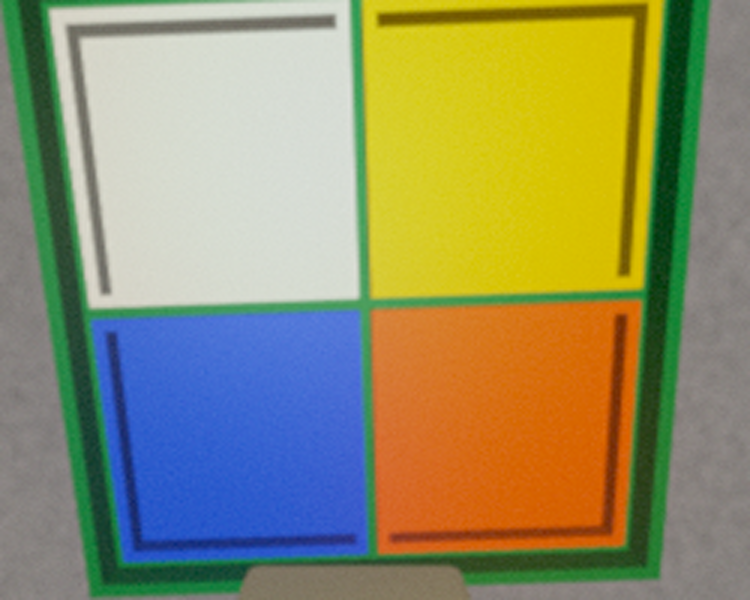

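```bash
python3 - <<'E'
from h import *
c=np.load("c3.npy",allow_pickle=True).item()
f=lambda x,y,z:np.round(ray(c,135+x/3-.33,y/2.8571-.33,z)*1000,1)
for n,x,y,z in (("cross",366,302,.023),("L",90,310,.023),("R",643,295,.023),("B",373,553,.023),("oBL",92,595,.026),("oBR",660,577,.026)): print(n,f(x,y,z))
plan(662.1,1,130,179.5)
E
```

```text
cross [616.1 -41.9]
L [526.2 -40.6]
R [706.1 -43.6]
B [ 615.1 -132.2]
oBL [ 513.1 -143.3]
oBR [ 717.7 -145.4]
t6.02 tcp [ 605.9 -124.7  158.3] yaw -2.6 tilt 0.39 gap 50.166 Fz [-0.  -0.7 -0.9] tilt fix(turn) [ 0.0014  0.0017 -0.    ]
 slide now  (units) [4.28 1.68 0.93]
 turn yaw 2.1 deg -> tool z units -0.0118 (0.3 rows of .04)  slide after turn [4.21 1.83 0.93]
```

```bash
python3 -m handwheel '{"slide":[[0,0,0],[0.6,0.25,0],[0.9,0.4,0],[1,0.45,0],[0.8,0.4,0],[0.5,0.2,0],[0.2,0.1,0],[0,0,0],[0,0,0]],"turn":[[0.001,0.002,-0.012],[0,0,0],[0,0,0],[0,0,0],[0,0,0],[0,0,0],[0,0,0],[0,0,0],[0,0,0]]}'; python3 - <<'E'
from h import *
plan(662.5,2.9,46.5,179.3)
E
```

```text
clock: 6.77
tool_pos: [0.659, -0.0263, 0.1559]
tcp_rot: [2.263, 2.172, -0.019]
wrist_force: [-0.2, 0.1, -0.9]
finger_gap: 0.546
t6.77 tcp [659.  -26.3 155.9] yaw -2.3 tilt 0.74 gap 50.202 Fz [-0.2  0.1 -0.9] tilt fix(turn) [-0.0017  0.0038  0.    ]
 slide now  (units) [1.02 0.1  3.64]
 turn yaw 1.6 deg -> tool z units -0.0092 (0.2 rows of .04)  slide after turn [1.02 0.12 3.64]
```

```bash
python3 -m handwheel '{"slide":[[0.5,0.05,0],[0.4,0.05,0.2],[0.15,0.02,0.5],[0,0,0.7],[0,0,0.6],[0,0,0.3],[0,0,0],[0,0,0]],"turn":[[-0.001,0.003,-0.01],[0,0.001,0],[0,0,0],[0,0,0],[0,0,0],[0,0,0],[0,0,0],[0,0,0]]}'; python3 - <<'E'
from h import *
plan(662.5,2.9,46.5,179.3)
E
```

```text
clock: 7.43
tool_pos: [0.6621, 0.0028, 0.0837]
tcp_rot: [-2.235, -2.206, 0.0]
wrist_force: [0.7, 1.1, -1.1]
finger_gap: 0.542
t7.43 tcp [662.1   2.8  83.7] yaw -0.8 tilt 0.09 gap 49.868 Fz [ 0.7  1.1 -1.1] tilt fix(turn) [-0.0004 -0.0003  0.    ]
 slide now  (units) [0.   0.01 1.24]
 turn yaw 0.1 deg -> tool z units -0.0003 (0.0 rows of .04)  slide after turn [0.   0.01 1.24]
```

```bash
python3 -m handwheel '{"slide":[[0,0,0.4],[0,0,0.4],[0,0,0.25],[0,0,0.1],[0,0,0],[0,0,0]],"turn":[[0,0,0],[0,0,0],[0,0,0],[0,0,0],[0,0,0],[0,0,0]]}'; python3 - <<'E'
from h import *
plan(662.5,2.9,46.5,179.3)
E
```

```text
clock: 7.93
tool_pos: [0.6634, 0.0026, 0.0479]
tcp_rot: [2.237, 2.205, 0.003]
wrist_force: [0.1, -0.0, -0.6]
finger_gap: 0.541
t7.93 tcp [663.4   2.6  47.9] yaw -0.8 tilt 0.12 gap 49.803 Fz [ 0.1 -0.  -0.6] tilt fix(turn) [ 0.0006 -0.0003  0.    ]
 slide now  (units) [ 0.01 -0.03  0.05]
 turn yaw 0.1 deg -> tool z units -0.0006 (0.0 rows of .04)  slide after turn [ 0.01 -0.03  0.05]
```

```bash
python3 -m handwheel '{"slide":[[0,0,0.06],[0,0,0.05],[0,0,0.03],[0,0,0],[0,0,0]],"turn":[[0,0,0],[0,0,0],[0,0,0],[0,0,0],[0,0,0]]}' && python3 -m handwheel '{"slide":[[0,0,0],[0,0,0],[0,0,0],[0,0,0],[0,0,0]],"turn":[[0,0,0],[0,0,0],[0,0,0],[0,0,0],[0,0,0]]}' 0.7; python3 - <<'E'
from h import *
plan(662.5,2.9,46.5,179.3)
E
```

```text
clock: 8.35
tool_pos: [0.6644, 0.0028, 0.0455]
tcp_rot: [2.236, 2.204, 0.006]
wrist_force: [1.3, 0.4, -1.1]
finger_gap: 0.541
clock: 8.77
tool_pos: [0.6653, 0.0028, 0.0463]
tcp_rot: [2.235, 2.203, 0.008]
wrist_force: [0.4, 0.1, -0.1]
finger_gap: 0.699
t8.77 tcp [665.3   2.8  46.3] yaw -0.8 tilt 0.36 gap 64.287 Fz [ 0.4  0.1 -0.1] tilt fix(turn) [ 0.002  -0.0004 -0.    ]
 slide now  (units) [ 0.   -0.09 -0.01]
 turn yaw 0.1 deg -> tool z units -0.0007 (0.0 rows of .04)  slide after turn [ 0.   -0.09 -0.01]
```

Released. I'll lift and head to the blue tub, keeping the jaw axis near world y so the fingers stay clear of the white reject.

```bash
python3 -m handwheel '{"slide":[[0,-0.05,-0.2],[0,0,-0.5],[0,0,-0.8],[0,0,-1],[0,0,-0.7],[0,0,-0.3]],"turn":[[0.002,0,0],[0,0,0],[0,0,0],[0,0,0],[0,0,0],[0,0,0]]}' && python3 - <<'E'
from h import *
plan(534.3,-298.5,140,102.7)
cv2.imwrite("pics/top1.png",cv2.resize(vision.snapshot("top")[120:230,205:320,::-1],None,fx=5,fy=5,interpolation=cv2.INTER_CUBIC))
E
```

```text
clock: 9.27
tool_pos: [0.6608, 0.0027, 0.1533]
tcp_rot: [-2.231, -2.201, 0.009]
wrist_force: [0.7, -0.1, 0.4]
finger_gap: 0.698
t9.27 tcp [660.8   2.7 153.3] yaw -0.8 tilt 0.57 gap 64.254 Fz [ 0.7 -0.1  0.4] tilt fix(turn) [-0.0031 -0.0004  0.    ]
 slide now  (units) [-10.1   -4.08   0.47]
 turn yaw -76.5 deg -> tool z units 0.4251 (10.7 rows of .04)  slide after turn [-6.32  8.87  0.35]
```

View pics/top1.png

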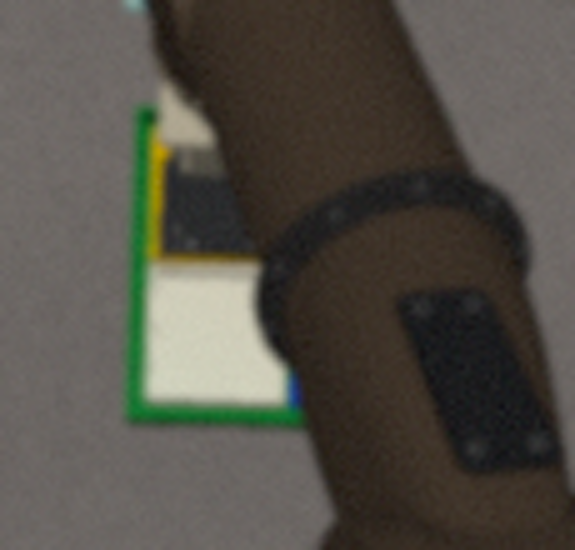

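The arm hides that cell, so I'll check it later. Moving to blue.

```bash
python3 -m handwheel '{"slide":[[-0.4,-0.2,0],[-0.8,-0.3,0],[-1,-0.4,0],[-1,-0.4,0],[-1,-0.4,0],[-1,-0.4,0],[-1,-0.4,0],[-1,-0.4,0],[-1,-0.4,0],[-0.8,-0.3,0]],"turn":[[0,0,0],[0,0,0],[0,0,0],[0,0,0],[0,0,0],[0,0,0],[0,0,0],[0,0,0],[0,0,0],[0,0,0]]}' 1 && python3 -m handwheel '{"slide":[[-0.5,-0.2,0],[0,0,0],[0,0,0],[0,0,0],[0,0,0],[0,0,0],[0,0,0],[0,0,0],[0,0,0],[0,0,0]],"turn":[[0,0,0.036],[0,0,0.04],[0,0,0.04],[0,0,0.04],[0,0,0.04],[0,0,0.04],[0,0,0.04],[0,0,0.04],[0,0,0.04],[0,0,0.036]]}' && python3 - <<'E'
from h import *
plan(534.3,-298.5,140,102.7)
E
```

```text
clock: 10.15
tool_pos: [0.5364, -0.2748, 0.143]
tcp_rot: [-2.211, -2.203, 0.016]
wrist_force: [-0.1, -1.0, -0.3]
finger_gap: 1.0
clock: 10.98
tool_pos: [0.5041, -0.3092, 0.127]
tcp_rot: [-3.081, -0.508, 0.073]
wrist_force: [0.3, 0.4, -0.0]
finger_gap: 0.996
t10.98 tcp [ 504.1 -309.2  127. ] yaw -71.3 tilt 2.88 gap 91.630 Fz [ 0.3  0.4 -0. ] tilt fix(turn) [-0.0082  0.0138 -0.    ]
 slide now  (units) [ 1.05 -0.03 -0.48]
 turn yaw -6.0 deg -> tool z units 0.0333 (0.8 rows of .04)  slide after turn [ 1.04 -0.14 -0.47]
```

```bash
python3 -m handwheel '{"slide":[[0.5,0,-0.3],[0.4,-0.1,-0.2],[0.1,0,0],[0,0,0]],"turn":[[-0.005,0.008,0.02],[-0.003,0.006,0.013],[0,0,0],[0,0,0]]}' && python3 - <<'E'
from h import *
plan(534.3,-298.5,140,102.7)
lids(dict(blue=(252,210,'g')),r=60,save="pics/w5.png")
plan(534.3,-298.5,38,102.7)
E
```

```text
clock: 11.32
tool_pos: [0.5257, -0.3001, 0.1354]
tcp_rot: [-3.124, -0.324, 0.016]
wrist_force: [-0.1, 0.1, 0.0]
finger_gap: 0.998
t11.32 tcp [ 525.7 -300.1  135.4] yaw -78.2 tilt 0.57 gap 91.789 Fz [-0.1  0.1  0. ] tilt fix(turn) [-0.0005  0.0032 -0.    ]
 slide now  (units) [ 0.29  0.01 -0.16]
 turn yaw 0.9 deg -> tool z units -0.0047 (0.1 rows of .04)  slide after turn [ 0.29  0.01 -0.16]
blue px [252. 190.] rect mm [ 536.7 -297.2   50.8   48.7   11.9] centroid [ 537.6 -297. ]
t11.37 tcp [ 525.2 -300.2  135.2] yaw -78.2 tilt 0.61 gap 91.861 Fz [-0.2  0.1  0.3] tilt fix(turn) [-0.0006  0.0033 -0.    ]
 slide now  (units) [0.34 0.01 3.24]
 turn yaw 0.9 deg -> tool z units -0.0048 (0.1 rows of .04)  slide after turn [0.34 0.02 3.24]
```

View pics/w5.png

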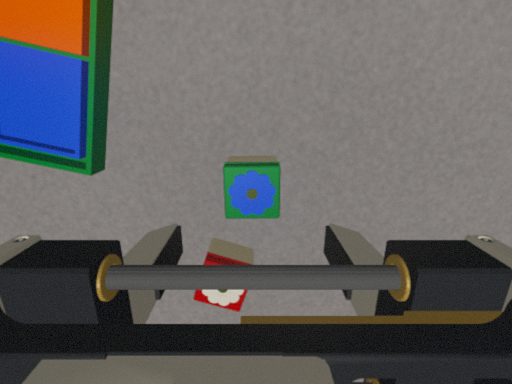

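The view shows blue square to the jaws at (252,190) and the white reject at (222,285), well clear of the finger line. Descending.

```bash
python3 -m handwheel '{"slide":[[0.25,0,0.3],[0.15,0,0.6],[0,0,0.6],[0,0,0.5],[0,0,0.3],[0,0,0],[0,0,0]],"turn":[[0,0.003,-0.003],[0,0,0],[0,0,0],[0,0,0],[0,0,0],[0,0,0],[0,0,0]]}' && python3 - <<'E'
from h import *
plan(535.5,-297.8,37,102.3)
E
```

```text
clock: 11.95
tool_pos: [0.5334, -0.3001, 0.0572]
tcp_rot: [-3.118, -0.349, 0.009]
wrist_force: [1.9, 0.2, 0.8]
finger_gap: 0.999
t11.95 tcp [ 533.4 -300.1   57.2] yaw -77.2 tilt 0.41 gap 91.933 Fz [1.9 0.2 0.8] tilt fix(turn) [-0.0016  0.0016 -0.    ]
 slide now  (units) [ 0.09 -0.06  0.67]
 turn yaw -0.5 deg -> tool z units 0.0026 (0.1 rows of .04)  slide after turn [ 0.09 -0.06  0.67]
```

```bash
python3 -m handwheel '{"slide":[[0.09,-0.06,0.3],[0,0,0.3],[0,0,0.1],[0,0,0],[0,0,0]],"turn":[[-0.001,0.001,0.002],[0,0,0],[0,0,0],[0,0,0],[0,0,0]]}' && python3 -m handwheel '{"slide":[[0,0,0],[0,0,0],[0,0,0],[0,0,0],[0,0,0],[0,0,0],[0,0,0],[0,0,0],[0,0,0]],"turn":[[0,0,0],[0,0,0],[0,0,0],[0,0,0],[0,0,0],[0,0,0],[0,0,0],[0,0,0],[0,0,0]]}' 0 20 && python3 - <<'E'
from h import *
plan(535.5,-297.8,37,102.3)
E
```

```text
clock: 12.37
tool_pos: [0.5365, -0.2983, 0.0355]
tcp_rot: [-3.123, -0.339, -0.0]
wrist_force: [0.2, -0.2, 0.2]
finger_gap: 0.997
clock: 13.12
tool_pos: [0.5376, -0.2986, 0.0373]
tcp_rot: [3.122, 0.339, 0.004]
wrist_force: [0.1, -0.2, -0.2]
finger_gap: 0.538
t13.12 tcp [ 537.6 -298.6   37.3] yaw -77.6 tilt 0.17 gap 49.513 Fz [ 0.1 -0.2 -0.2] tilt fix(turn) [ 0.0005 -0.0008  0.    ]
 slide now  (units) [-0.06 -0.04  0.01]
 turn yaw -0.1 deg -> tool z units 0.0006 (0.0 rows of .04)  slide after turn [-0.06 -0.04  0.01]
```

Gripped, gap 49.5 mm. Lifting and heading to the blue cell.

```bash
python3 -m handwheel '{"slide":[[0,0,-0.3],[0,0,-0.6],[0,0,-0.9],[0,0,-0.9],[0,0,-0.7],[0,0,-0.3]],"turn":[[0,0,0],[0,0,0],[0,0,0.03],[0,0,0.03],[0,0,0.015],[0,0,0]]}' && python3 - <<'E'
from h import *
plan(570.4,-88,140,89.3)
E
```

```text
clock: 13.62
tool_pos: [0.5344, -0.2973, 0.1513]
tcp_rot: [-3.138, 0.046, 0.007]
wrist_force: [0.2, 0.5, -1.0]
finger_gap: 0.546
t13.62 tcp [ 534.4 -297.3  151.3] yaw -91.7 tilt 0.33 gap 50.232 Fz [ 0.2  0.5 -1. ] tilt fix(turn) [-0.0011  0.0015 -0.    ]
 slide now  (units) [ 1.   -7.01  0.4 ]
 turn yaw 1.0 deg -> tool z units -0.0055 (0.1 rows of .04)  slide after turn [ 1.12 -6.99  0.4 ]
```

```bash
python3 -m handwheel '{"slide":[[0.1,-0.4,0],[0.15,-0.8,0],[0.15,-1,0],[0.15,-1,0],[0.15,-1,0],[0.15,-1,0],[0.15,-0.8,0],[0.15,-0.4,0],[0,-0.2,0],[0,0,0]],"turn":[[0,0,-0.005],[0,0,0],[0,0,0],[0,0,0],[0,0,0],[0,0,0],[0,0,0],[0,0,0],[0,0,0],[0,0,0]]}' && python3 - <<'E'
from h import *
plan(570.4,-88,47.5,89.3)
cv2.imwrite("pics/w6.png",vision.snapshot("wrist")[:,:,::-1])
plan(570.4,-88,47.5,89.3)
E
```

```text
clock: 14.45
tool_pos: [0.5689, -0.0852, 0.1466]
tcp_rot: [-3.138, -0.02, 0.014]
wrist_force: [0.3, -0.2, -1.4]
finger_gap: 0.542
t14.45 tcp [568.9 -85.2 146.6] yaw -89.3 tilt 0.55 gap 49.829 Fz [ 0.3 -0.2 -1.4] tilt fix(turn) [-0.0011  0.0029 -0.    ]
 slide now  (units) [0.08 0.1  3.3 ]
 turn yaw -1.4 deg -> tool z units 0.0079 (0.2 rows of .04)  slide after turn [0.08 0.1  3.3 ]
t14.50 tcp [568.8 -86.4 146.5] yaw -89.3 tilt 0.55 gap 50.013 Fz [ 0.   0.  -0.6] tilt fix(turn) [-0.001   0.0029  0.    ]
 slide now  (units) [0.08 0.07 3.3 ]
 turn yaw -1.4 deg -> tool z units 0.0075 (0.2 rows of .04)  slide after turn [0.08 0.06 3.3 ]
```

View pics/w6.png

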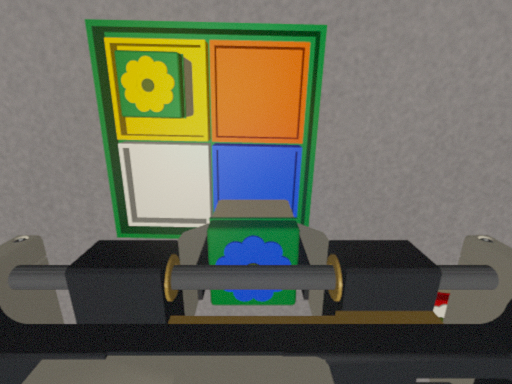

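The view shows the yellow tub upright in the yellow cell, with its lid around (149,84). It's taller than the cell and seen at an angle, so I'll measure it at lid height.

```bash
python3 - <<'E'
from h import *
c=vision.get_calibration("wrist"); im=vision.snapshot("wrist")[:,:,::-1]
np.save("c7.npy",c,allow_pickle=True)
cv2.imwrite("pics/w7.png",cv2.resize(im[15:245,80:335],None,fx=2.5,fy=2.5,interpolation=cv2.INTER_CUBIC))
for n,x,y in (("yel",662.5,2.9),("whi",570.6,4.1),("blu",569.4,-88),("ora",661.4,-89)): print(n,(proj(c,[x/1000,y/1000,.009])-[80,15])*2.5,(proj(c,[x/1000,y/1000,.059])-[80,15])*2.5)
E
```

```text
yel [205.22187852 192.693011  ] [154.80478698 186.91429503]
whi [222.05099608 420.35468363] [180.7786374  459.51778757]
blu [436.5319366 425.6215363] [436.96454002 465.73514754]
ora [442.35551974 198.63523815] [444.12430918 194.17293779]
```

View pics/w7.png

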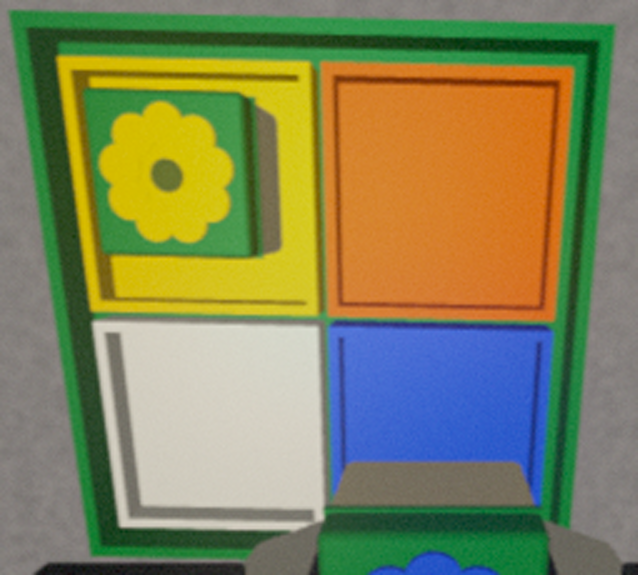

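Yellow sits about 4 mm off the cell centre, well inside the 13 mm limit. Lowering blue.

```bash
python3 -m handwheel '{"slide":[[0.1,0.05,0.3],[0.03,0.03,0.6],[0,0,0.7],[0,0,0.7],[0,0,0.4],[0,0,0.1],[0,0,0],[0,0,0]],"turn":[[-0.001,0.003,0.006],[0,0,0],[0,0,0],[0,0,0],[0,0,0],[0,0,0],[0,0,0],[0,0,0]]}' && python3 - <<'E'
from h import *
plan(571.5,-88.5,47.5,89.3)
E
```

```text
clock: 15.22
tool_pos: [0.5718, -0.1101, 0.0608]
tcp_rot: [3.131, -0.048, 0.006]
wrist_force: [-0.3, 0.2, -1.9]
finger_gap: 0.542
t15.22 tcp [ 571.8 -110.1   60.8] yaw -91.7 tilt 0.65 gap 49.866 Fz [-0.3  0.2 -1.9] tilt fix(turn) [ 0.0034 -0.0013 -0.    ]
 slide now  (units) [-0.03 -0.72  0.43]
 turn yaw 1.0 deg -> tool z units -0.0058 (0.1 rows of .04)  slide after turn [-0.02 -0.73  0.43]
```

The tool drifted 21 mm in -y while descending. I'll raise it, correct and re-check.

```bash
python3 -m handwheel '{"slide":[[0,-0.1,-0.5],[0,-0.3,-0.2],[0,-0.3,0],[0,0,0],[0,0,0]],"turn":[[0.003,-0.001,0],[0,0,-0.006],[0,0,0],[0,0,0],[0,0,0]]}' && python3 - <<'E'
from h import *
plan(571.5,-88.5,47.5,89.3)
vision.snapshot("wrist")
plan(571.5,-88.5,47.5,89.3)
E
```

```text
clock: 15.63
tool_pos: [0.5737, -0.09, 0.0856]
tcp_rot: [3.139, -0.02, 0.009]
wrist_force: [0.0, 0.5, -1.5]
finger_gap: 0.539
t15.63 tcp [573.7 -90.   85.6] yaw -90.7 tilt 0.36 gap 49.588 Fz [ 0.   0.5 -1.5] tilt fix(turn) [ 0.0008 -0.0018  0.    ]
 slide now  (units) [-0.08 -0.05  1.27]
 turn yaw 0.0 deg -> tool z units -0.0001 (0.0 rows of .04)  slide after turn [-0.08 -0.05  1.27]
t15.68 tcp [573.8 -89.6  85.5] yaw -90.7 tilt 0.35 gap 49.870 Fz [-0.1 -0.3 -1.3] tilt fix(turn) [ 0.0007 -0.0018  0.    ]
 slide now  (units) [-0.08 -0.04  1.27]
 turn yaw 0.0 deg -> tool z units -0.0000 (0.0 rows of .04)  slide after turn [-0.08 -0.04  1.27]
```

```bash
python3 -m handwheel '{"slide":[[-0.08,-0.04,0.3],[0,0,0.4],[0,0,0.3],[0,0,0.1],[0,0,0],[0,0,0]],"turn":[[0,-0.001,0],[0,0,0],[0,0,0],[0,0,0],[0,0,0],[0,0,0]]}' && python3 - <<'E'
from h import *
plan(571.5,-88.5,47.5,89.3)
E
```

```text
clock: 16.18
tool_pos: [0.5698, -0.088, 0.0479]
tcp_rot: [3.139, -0.018, -0.001]
wrist_force: [0.0, -0.1, -0.6]
finger_gap: 0.544
t16.18 tcp [569.8 -88.   47.9] yaw -90.7 tilt 0.16 gap 50.054 Fz [ 0.  -0.1 -0.6] tilt fix(turn) [0.0009 0.0002 0.    ]
 slide now  (units) [0.06 0.01 0.01]
 turn yaw -0.0 deg -> tool z units 0.0002 (0.0 rows of .04)  slide after turn [0.06 0.01 0.01]
```

```bash
python3 -m handwheel '{"slide":[[0.06,0,0.03],[0,0,0.02],[0,0,0],[0,0,0]],"turn":[[0,0,0],[0,0,0],[0,0,0],[0,0,0]]}' && python3 -m handwheel '{"slide":[[0,0,0],[0,0,0],[0,0,0],[0,0,0],[0,0,0]],"turn":[[0,0,0],[0,0,0],[0,0,0],[0,0,0],[0,0,0]]}' 0.68 && python3 -m handwheel '{"slide":[[0,0,-0.2],[0,0,-0.5],[0,0,-0.8],[0,0,-1],[0,0,-0.7],[0,0,-0.3]],"turn":[[0,0,0],[0,0,0],[0,0,0],[0,0,0],[0,0,0],[0,0,0]]}'; python3 - <<'E'
from h import *
plan(564,278,160,65)
plan(564,278,160,155)
E
```

```text
clock: 16.52
tool_pos: [0.5723, -0.0884, 0.0468]
tcp_rot: [3.139, -0.019, 0.0]
wrist_force: [-0.2, 0.3, -1.2]
finger_gap: 0.541
clock: 16.93
tool_pos: [0.5733, -0.0886, 0.0481]
tcp_rot: [3.138, -0.019, 0.004]
wrist_force: [0.1, -0.1, -0.3]
finger_gap: 0.68
clock: 17.43
tool_pos: [0.5706, -0.088, 0.1561]
tcp_rot: [3.139, -0.019, -0.006]
wrist_force: [0.4, -0.5, 0.2]
finger_gap: 0.68
t17.43 tcp [570.6 -88.  156.1] yaw -90.7 tilt 0.28 gap 62.552 Fz [ 0.4 -0.5  0.2] tilt fix(turn) [ 0.0009  0.0013 -0.    ]
 slide now  (units) [ -0.37 -12.2   -0.16]
 turn yaw -24.3 deg -> tool z units 0.1351 (3.4 rows of .04)  slide after turn [ -5.35 -10.96  -0.14]
t17.43 tcp [570.6 -88.  156.1] yaw -90.7 tilt 0.28 gap 62.552 Fz [ 0.4 -0.5  0.2] tilt fix(turn) [ 0.0009  0.0013 -0.    ]
 slide now  (units) [ -0.37 -12.2   -0.16]
 turn yaw 65.7 deg -> tool z units -0.3649 (9.2 rows of .04)  slide after turn [10.96 -5.35 -0.19]
```

```bash
python3 -m handwheel '{"slide":[[0,-0.5,0],[0,-0.9,0],[0,-1,0],[0,-1,0],[0,-1,0],[0,-1,0],[0,-1,0],[0,-1,0],[0,-1,0],[0,-1,0]],"turn":[[0,0,0],[0,0,0],[0,0,0],[0,0,0],[0,0,0],[0,0,0],[0,0,0],[0,0,0],[0,0,0],[0,0,0]]}' 1 && python3 -m handwheel '{"slide":[[0,-0.8,0],[0,-0.5,0],[0,0,0],[0,0,0],[0,0,0],[0,0,0],[0,0,0]],"turn":[[0,0,0],[0,0,0],[0,0,0.035],[0,0,0.035],[0,0,0.035],[0,0,0.025],[0,0,0]]}'; python3 - <<'E'
from h import *
plan(564,278,160,65)
cv2.imwrite("pics/w8.png",vision.snapshot("wrist")[:,:,::-1])
E
```

```text
clock: 18.27
tool_pos: [0.5773, 0.194, 0.1574]
tcp_rot: [3.132, -0.046, 0.004]
wrist_force: [0.5, 0.6, -0.3]
finger_gap: 1.0
clock: 18.85
tool_pos: [0.575, 0.2446, 0.1542]
tcp_rot: [3.058, -0.69, -0.0]
wrist_force: [-0.4, -0.5, -0.5]
finger_gap: 1.0
t18.85 tcp [575.  244.6 154.2] yaw -115.4 tilt 0.37 gap 91.990 Fz [-0.4 -0.5 -0.5] tilt fix(turn) [ 0.002  -0.0004  0.    ]
 slide now  (units) [-0.81 -0.85 -0.2 ]
 turn yaw 0.4 deg -> tool z units -0.0025 (0.1 rows of .04)  slide after turn [-0.8  -0.85 -0.2 ]
```

View pics/w8.png

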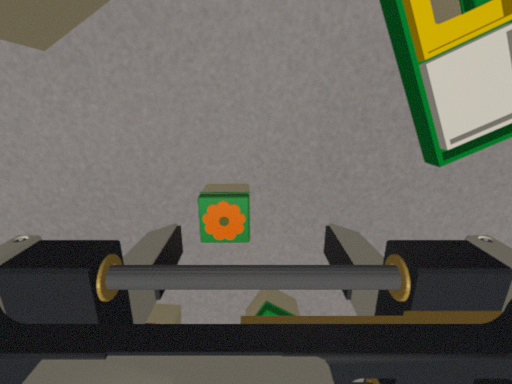

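The view shows orange square to the jaws at (224,217), with the white tub below at (270,310).

```bash
python3 -m handwheel '{"slide":[[-0.4,-0.5,0],[-0.3,-0.3,0],[0,0,0],[0,0,0]],"turn":[[0.002,0,-0.002],[0,0,0],[0,0,0],[0,0,0]]}'; python3 - <<'E'
from h import *
plan(564,278,160,65)
lids(dict(orange=(252,195,'g')),r=45)
plan(564,278,38,65)
E
```

```text
clock: 19.23
tool_pos: [0.5659, 0.2752, 0.1537]
tcp_rot: [3.069, -0.663, 0.002]
wrist_force: [0.9, -0.1, 0.5]
finger_gap: 0.997
t19.23 tcp [565.9 275.2 153.7] yaw -114.4 tilt 0.12 gap 91.766 Fz [ 0.9 -0.1  0.5] tilt fix(turn) [ 0.0004 -0.0005 -0.    ]
 slide now  (units) [-0.09 -0.06 -0.21]
 turn yaw -0.6 deg -> tool z units 0.0034 (0.1 rows of .04)  slide after turn [-0.09 -0.06 -0.21]
orange px [248. 197.] rect mm [567.5 280.6  48.7  50.6  65.6] centroid [568.1 280. ]
t19.28 tcp [565.7 275.4 153.7] yaw -114.4 tilt 0.10 gap 91.935 Fz [0.1 0.2 0.3] tilt fix(turn) [ 0.0004 -0.0004 -0.    ]
 slide now  (units) [-0.09 -0.06  3.85]
 turn yaw -0.6 deg -> tool z units 0.0034 (0.1 rows of .04)  slide after turn [-0.09 -0.06  3.85]
```

```bash
python3 -m handwheel '{"slide":[[-0.03,-0.14,0.3],[0,0,0.7],[0,0,0.8],[0,0,0.7],[0,0,0.5],[0,0,0.2],[0,0,0],[0,0,0]],"turn":[[0,0,0.001],[0,0,0],[0,0,0],[0,0,0],[0,0,0],[0,0,0],[0,0,0],[0,0,0]]}' && python3 - <<'E'
from h import *
plan(566.5,280,37,65.4)
E
```

```text
clock: 19.95
tool_pos: [0.5694, 0.2773, 0.0519]
tcp_rot: [3.068, -0.671, 0.006]
wrist_force: [0.3, -0.5, -0.0]
finger_gap: 0.997
t19.95 tcp [569.4 277.3  51.9] yaw -114.7 tilt 0.24 gap 91.722 Fz [ 0.3 -0.5 -0. ] tilt fix(turn) [ 0.0002 -0.0013 -0.    ]
 slide now  (units) [-0.13 -0.04  0.5 ]
 turn yaw 0.1 deg -> tool z units -0.0004 (0.0 rows of .04)  slide after turn [-0.13 -0.04  0.5 ]
```

```bash
python3 -m handwheel '{"slide":[[-0.13,-0.04,0.2],[0,0,0.2],[0,0,0.1],[0,0,0],[0,0,0]],"turn":[[0,-0.001,0],[0,0,0],[0,0,0],[0,0,0],[0,0,0]]}' && python3 -m handwheel '{"slide":[[0,0,0],[0,0,0],[0,0,0],[0,0,0],[0,0,0],[0,0,0],[0,0,0],[0,0,0],[0,0,0]],"turn":[[0,0,0],[0,0,0],[0,0,0],[0,0,0],[0,0,0],[0,0,0],[0,0,0],[0,0,0],[0,0,0]]}' 0 20 && python3 - <<'E'
from h import *
plan(566.5,280,37,65.4)
E
```

```text
clock: 20.37
tool_pos: [0.568, 0.2812, 0.0384]
tcp_rot: [-3.067, 0.671, -0.006]
wrist_force: [-0.0, 0.4, 0.1]
finger_gap: 0.999
clock: 21.12
tool_pos: [0.5688, 0.2815, 0.0399]
tcp_rot: [-3.065, 0.671, -0.009]
wrist_force: [-0.0, -0.6, -0.1]
finger_gap: 0.546
t21.12 tcp [568.8 281.5  39.9] yaw -114.7 tilt 0.41 gap 50.243 Fz [-0.  -0.6 -0.1] tilt fix(turn) [-0.0017 -0.0016 -0.    ]
 slide now  (units) [-0.05  0.08  0.1 ]
 turn yaw 0.1 deg -> tool z units -0.0004 (0.0 rows of .04)  slide after turn [-0.05  0.08  0.1 ]
```

```bash
python3 -m handwheel '{"slide":[[0,0,-0.3],[0,0,-0.6],[0,0,-0.9],[0,0,-0.9],[0,0,-0.8],[0,0,-0.4],[0,0,0]],"turn":[[0,0,0],[0,0,0],[0,0,-0.035],[0,0,-0.035],[0,0,-0.035],[0,0,-0.025],[0,0,0]]}' && python3 - <<'E'
from h import *
plan(663,-89.5,150,89.3)
E
```

```text
clock: 21.7
tool_pos: [0.5663, 0.2802, 0.1632]
tcp_rot: [3.14, -0.006, 0.005]
wrist_force: [-0.2, -0.4, -0.7]
finger_gap: 0.543
t21.70 tcp [566.3 280.2 163.2] yaw -90.2 tilt 0.20 gap 49.911 Fz [-0.2 -0.4 -0.7] tilt fix(turn) [ 0.0004 -0.001   0.    ]
 slide now  (units) [ 3.27 12.31  0.46]
 turn yaw -0.5 deg -> tool z units 0.0027 (0.1 rows of .04)  slide after turn [ 3.37 12.28  0.46]
```

```bash
python3 -m handwheel '{"slide":[[0.1,0.5,0],[0.3,0.9,0],[0.3,1,0],[0.3,1,0],[0.3,1,0],[0.3,1,0],[0.3,1,0],[0.3,1,0],[0.3,1,0],[0.3,1,0]],"turn":[[0,0,0.002],[0,0,0],[0,0,0],[0,0,0],[0,0,0],[0,0,0],[0,0,0],[0,0,0],[0,0,0],[0,0,0]]}' && python3 -m handwheel '{"slide":[[0.3,1,0],[0.2,0.7,0],[0.1,0.4,0],[0,0,0],[0,0,0],[0,0,0]],"turn":[[0,0,0],[0,0,0],[0,0,0],[0,0,0],[0,0,0],[0,0,0]]}'; python3 - <<'E'
from h import *
plan(663,-89.5,150,89.3)
E
```

```text
clock: 22.53
tool_pos: [0.6401, -0.0128, 0.1552]
tcp_rot: [-3.14, 0.048, 0.013]
wrist_force: [-0.0, 0.6, -1.5]
finger_gap: 0.542
clock: 23.03
tool_pos: [0.6516, -0.0939, 0.1486]
tcp_rot: [3.134, -0.094, -0.028]
wrist_force: [-0.1, -0.8, -0.7]
finger_gap: 0.544
t23.03 tcp [651.6 -93.9 148.6] yaw -93.4 tilt 1.08 gap 50.027 Fz [-0.1 -0.8 -0.7] tilt fix(turn) [0.002  0.0056 0.    ]
 slide now  (units) [ 0.37 -0.17 -0.05]
 turn yaw 2.7 deg -> tool z units -0.0152 (0.4 rows of .04)  slide after turn [ 0.38 -0.15 -0.05]
```

```bash
python3 -m handwheel '{"slide":[[0.2,-0.07,0],[0.15,-0.05,0.2],[0.05,0,0.5],[0,0,0.5],[0,0,0.3],[0,0,0],[0,0,0]],"turn":[[0.001,0.003,-0.01],[0.001,0.003,-0.005],[0,0,0],[0,0,0],[0,0,0],[0,0,0],[0,0,0]]}'; python3 - <<'E'
from h import *
plan(663,-89.5,50,89.3)
vision.snapshot("wrist")
plan(663,-89.5,50,89.3)
E
```

```text
clock: 23.62
tool_pos: [0.6637, -0.0761, 0.1005]
tcp_rot: [-3.134, -0.002, -0.003]
wrist_force: [-0.1, -0.2, -0.8]
finger_gap: 0.543
t23.62 tcp [663.7 -76.1 100.5] yaw -89.9 tilt 0.47 gap 49.950 Fz [-0.1 -0.2 -0.8] tilt fix(turn) [-0.0025 -0.0007  0.    ]
 slide now  (units) [-0.03  0.46  1.68]
 turn yaw -0.8 deg -> tool z units 0.0043 (0.1 rows of .04)  slide after turn [-0.02  0.46  1.68]
t23.67 tcp [663.6 -75.8 100.6] yaw -89.9 tilt 0.48 gap 50.294 Fz [ 0.1  0.  -1.8] tilt fix(turn) [-0.0026 -0.0006  0.    ]
 slide now  (units) [-0.02  0.47  1.68]
 turn yaw -0.8 deg -> tool z units 0.0044 (0.1 rows of .04)  slide after turn [-0.02  0.47  1.68]
```

```bash
python3 -m handwheel '{"slide":[[0,0.25,0],[0,0.2,0],[0,0.05,0],[0,0,0],[0,0,0]],"turn":[[-0.0025,-0.0006,0.004],[0,0,0],[0,0,0],[0,0,0],[0,0,0]]}'; python3 - <<'E'
from h import *
plan(663,-89.5,50,89.3)
cv2.imwrite("pics/w9.png",vision.snapshot("wrist")[:,:,::-1])
plan(663,-89.5,50,89.3)
E
```

```text
clock: 24.08
tool_pos: [0.6649, -0.0929, 0.1033]
tcp_rot: [3.14, -0.02, 0.006]
wrist_force: [-0.1, 0.9, -0.9]
finger_gap: 0.542
t24.08 tcp [664.9 -92.9 103.3] yaw -90.7 tilt 0.23 gap 49.896 Fz [-0.1  0.9 -0.9] tilt fix(turn) [ 0.0004 -0.0012  0.    ]
 slide now  (units) [-0.07 -0.12  1.78]
 turn yaw 0.0 deg -> tool z units -0.0003 (0.0 rows of .04)  slide after turn [-0.07 -0.12  1.78]
t24.13 tcp [665.  -92.9 103.3] yaw -90.7 tilt 0.24 gap 50.158 Fz [ 0.4 -0.4 -1.3] tilt fix(turn) [ 0.0004 -0.0012  0.    ]
 slide now  (units) [-0.07 -0.12  1.78]
 turn yaw 0.0 deg -> tool z units -0.0003 (0.0 rows of .04)  slide after turn [-0.07 -0.12  1.78]
```

View pics/w9.png

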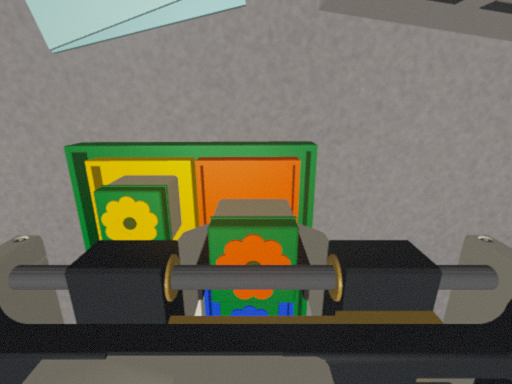

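The view shows orange above its cell and yellow clear of the left finger. Lowering.

```bash
python3 -m handwheel '{"slide":[[-0.07,-0.11,0.2],[0,0,0.5],[0,0,0.5],[0,0,0.4],[0,0,0.1],[0,0,0],[0,0,0]],"turn":[[0,-0.001,0],[0,0,0],[0,0,0],[0,0,0],[0,0,0],[0,0,0],[0,0,0]]}'; python3 - <<'E'
from h import *
plan(663,-89.5,49,89.3)
E
```

```text
clock: 24.72
tool_pos: [0.6629, -0.0877, 0.0498]
tcp_rot: [3.141, -0.02, 0.002]
wrist_force: [0.2, 0.7, -2.2]
finger_gap: 0.544
t24.72 tcp [662.9 -87.7  49.8] yaw -90.7 tilt 0.08 gap 50.038 Fz [ 0.2  0.7 -2.2] tilt fix(turn) [ 0.0001 -0.0004  0.    ]
 slide now  (units) [0.   0.06 0.03]
 turn yaw 0.0 deg -> tool z units -0.0001 (0.0 rows of .04)  slide after turn [0.   0.06 0.03]
```

```bash
python3 -m handwheel '{"slide":[[0,0.03,0.03],[0,0,0],[0,0,0]],"turn":[[0,0,0],[0,0,0],[0,0,0]]}' && python3 -m handwheel '{"slide":[[0,0,0],[0,0,0],[0,0,0],[0,0,0],[0,0,0]],"turn":[[0,0,0],[0,0,0],[0,0,0],[0,0,0],[0,0,0]]}' 0.66 && python3 -m handwheel '{"slide":[[0,0,-0.2],[0,0,-0.5],[0,0,-0.8],[0,0,-1],[0,0,-0.7],[0,0,-0.3]],"turn":[[0,0,0],[0,0,0],[0,0,0],[0,0,0],[0,0,0],[0,0,0]]}'; python3 - <<'E'
from h import *
plan(415,292,160,35)
plan(415,292,160,125)
E
```

```text
clock: 24.97
tool_pos: [0.6637, -0.0886, 0.0502]
tcp_rot: [3.141, -0.02, 0.005]
wrist_force: [0.3, 0.3, -0.7]
finger_gap: 0.543
clock: 25.38
tool_pos: [0.6653, -0.0889, 0.0525]
tcp_rot: [3.141, -0.02, 0.011]
wrist_force: [-0.1, -0.9, -0.1]
finger_gap: 0.659
clock: 25.88
tool_pos: [0.6621, -0.0886, 0.1598]
tcp_rot: [3.141, -0.02, -0.0]
wrist_force: [0.4, 0.6, -0.6]
finger_gap: 0.664
t25.88 tcp [662.1 -88.6 159.8] yaw -90.7 tilt 0.01 gap 61.068 Fz [ 0.4  0.6 -0.6] tilt fix(turn) [0.     0.0001 0.    ]
 slide now  (units) [-8.400e+00 -1.258e+01 -1.000e-02]
 turn yaw -54.3 deg -> tool z units 0.3015 (7.6 rows of .04)  slide after turn [-15.12  -0.53  -0.  ]
t25.88 tcp [662.1 -88.6 159.8] yaw -90.7 tilt 0.01 gap 61.068 Fz [ 0.4  0.6 -0.6] tilt fix(turn) [0.     0.0001 0.    ]
 slide now  (units) [-8.400e+00 -1.258e+01 -1.000e-02]
 turn yaw 35.7 deg -> tool z units -0.1985 (5.0 rows of .04)  slide after turn [ 5.300e-01 -1.512e+01 -1.000e-02]
```

```bash
python3 -m handwheel '{"slide":[[-0.3,-0.5,0],[-0.6,-0.9,0],[-0.7,-1,0],[-0.7,-1,0],[-0.7,-1,0],[-0.7,-1,0],[-0.7,-1,0],[-0.7,-1,0],[-0.7,-1,0],[-0.7,-1,0]],"turn":[[0,0,0],[0,0,0],[0,0,0],[0,0,0],[0,0,0],[0,0,0],[0,0,0],[0,0,0],[0,0,0],[0,0,0]]}' 1 && python3 -m handwheel '{"slide":[[-0.5,-0.8,0],[-0.3,-0.4,0],[0,0,0],[0,0,0],[0,0,0],[0,0,0],[0,0,0],[0,0,0],[0,0,0]],"turn":[[0,0,0],[0,0,0],[0,0,-0.035],[0,0,-0.037],[0,0,-0.037],[0,0,-0.037],[0,0,-0.035],[0,0,-0.015],[0,0,0]]}'; python3 - <<'E'
from h import *
plan(415,292,160,125)
cv2.imwrite("pics/w10.png",vision.snapshot("wrist")[:,:,::-1])
E
```

```text
clock: 26.72
tool_pos: [0.47, 0.1963, 0.1601]
tcp_rot: [3.135, -0.046, 0.018]
wrist_force: [1.2, 0.3, -0.1]
finger_gap: 1.001
clock: 27.47
tool_pos: [0.4361, 0.2455, 0.1588]
tcp_rot: [2.98, 0.979, 0.011]
wrist_force: [-0.1, 0.3, 0.5]
finger_gap: 1.0
t27.47 tcp [436.1 245.5 158.8] yaw -53.6 tilt 0.49 gap 92.042 Fz [-0.1  0.3  0.5] tilt fix(turn) [ 0.0022 -0.0015 -0.    ]
 slide now  (units) [ 0.35 -1.66 -0.05]
 turn yaw -1.4 deg -> tool z units 0.0076 (0.2 rows of .04)  slide after turn [ 0.31 -1.67 -0.05]
```

View pics/w10.png

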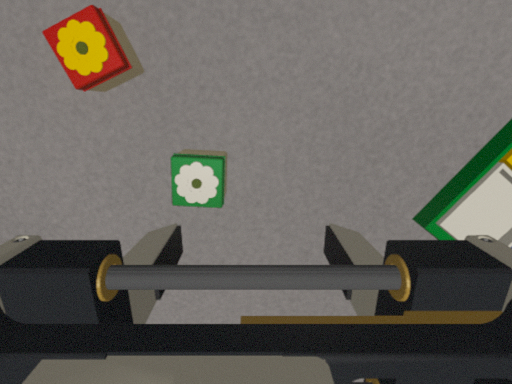

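White is at (198,182), and the yellow reject is at (86,48), clear of the jaws.

```bash
python3 - <<'E'
from h import *
plan(415,292,160,125)
lids(dict(white=(198,182,'g'),rejY=(86,48,'r')),r=45)
E
python3 -m handwheel '{"slide":[[0.15,-0.6,0],[0.1,-0.6,0],[0.05,-0.3,0],[0,0,0],[0,0,0]],"turn":[[0.002,-0.001,0.003],[0,0,0],[0,0,0],[0,0,0],[0,0,0]]}'; python3 - <<'E'
from h import *
plan(415,292,160,125)
lids(dict(white=(252,195,'g')),r=45,save="pics/w11.png")
plan(415,292,160,125)
E
```

```text
t27.52 tcp [436.1 245.4 158.8] yaw -53.8 tilt 0.48 gap 91.968 Fz [-1.3 -0.1  0.6] tilt fix(turn) [ 0.0022 -0.0015  0.    ]
 slide now  (units) [ 0.35 -1.67 -0.05]
 turn yaw -1.2 deg -> tool z units 0.0066 (0.2 rows of .04)  slide after turn [ 0.32 -1.67 -0.05]
white px [197. 180.] rect mm [417.6 295.3  51.   49.9  33.2] centroid [418.5 296. ]
rejY px [87. 49.] rect mm [458.6 430.9  53.1  53.7  60. ] centroid [459.6 431.6]
clock: 27.98
tool_pos: [0.4172, 0.2872, 0.1584]
tcp_rot: [2.996, 0.941, 0.002]
wrist_force: [0.0, -1.0, -0.3]
finger_gap: 0.999
t27.98 tcp [417.2 287.2 158.4] yaw -55.1 tilt 0.11 gap 91.890 Fz [ 0.  -1.  -0.3] tilt fix(turn) [ 0.0005 -0.0004  0.    ]
 slide now  (units) [ 0.03 -0.17 -0.05]
 turn yaw 0.1 deg -> tool z units -0.0008 (0.0 rows of .04)  slide after turn [ 0.03 -0.17 -0.05]
white px [244. 189.] rect mm [417.2 296.3  51.2  48.1  33.3] centroid [417.9 296.7]
t28.03 tcp [417.3 287.1 158.4] yaw -55.1 tilt 0.11 gap 91.712 Fz [0.3 0.1 0.6] tilt fix(turn) [ 0.0005 -0.0004 -0.    ]
 slide now  (units) [ 0.03 -0.18 -0.05]
 turn yaw 0.1 deg -> tool z units -0.0008 (0.0 rows of .04)  slide after turn [ 0.03 -0.18 -0.05]
```

```bash
python3 -m handwheel '{"slide":[[0.1,-0.22,0.3],[0.05,0,0.7],[0,0,0.8],[0,0,0.8],[0,0,0.5],[0,0,0.2],[0,0,0],[0,0,0]],"turn":[[0,0,0.009],[0,0,0],[0,0,0],[0,0,0],[0,0,0],[0,0,0],[0,0,0],[0,0,0]]}' && python3 - <<'E'
from h import *
plan(416.8,295,37,123.3)
E
```

```text
clock: 28.7
tool_pos: [0.423, 0.2895, 0.0573]
tcp_rot: [3.012, 0.88, 0.01]
wrist_force: [-0.4, -0.9, 0.3]
finger_gap: 0.996
t28.70 tcp [423.  289.5  57.3] yaw -57.4 tilt 0.43 gap 91.662 Fz [-0.4 -0.9  0.3] tilt fix(turn) [ 0.0017 -0.0017  0.    ]
 slide now  (units) [-0.08 -0.27  0.68]
 turn yaw 0.7 deg -> tool z units -0.0041 (0.1 rows of .04)  slide after turn [-0.07 -0.27  0.68]
```

```bash
python3 -m handwheel '{"slide":[[-0.07,-0.25,0.1],[0,0,0.3],[0,0,0.2],[0,0,0.08],[0,0,0],[0,0,0]],"turn":[[0.001,-0.001,-0.003],[0,0,0],[0,0,0],[0,0,0],[0,0,0],[0,0,0]]}' && python3 - <<'E'
from h import *
plan(416.8,295,37,123.3)
E
python3 -m handwheel '{"slide":[[0,0,0],[0,0,0],[0,0,0],[0,0,0],[0,0,0],[0,0,0],[0,0,0],[0,0,0],[0,0,0]],"turn":[[0,0,0],[0,0,0],[0,0,0],[0,0,0],[0,0,0],[0,0,0],[0,0,0],[0,0,0],[0,0,0]]}' 0 20 && python3 - <<'E'
from h import *
plan(416.8,295,37,123.3)
E
```

```text
clock: 29.2
tool_pos: [0.4187, 0.2963, 0.0381]
tcp_rot: [-3.011, -0.895, -0.012]
wrist_force: [-0.3, 0.1, 0.8]
finger_gap: 0.998
t29.20 tcp [418.7 296.3  38.1] yaw -56.9 tilt 0.43 gap 91.789 Fz [-0.3  0.1  0.8] tilt fix(turn) [ 0.0005 -0.0023  0.    ]
 slide now  (units) [-0.08  0.    0.04]
 turn yaw 0.2 deg -> tool z units -0.0010 (0.0 rows of .04)  slide after turn [-0.08  0.    0.04]
clock: 29.95
tool_pos: [0.4192, 0.2966, 0.039]
tcp_rot: [-3.01, -0.895, -0.014]
wrist_force: [0.2, 0.2, 0.8]
finger_gap: 0.548
t29.95 tcp [419.2 296.6  39. ] yaw -56.9 tilt 0.51 gap 50.458 Fz [0.2 0.2 0.8] tilt fix(turn) [ 0.0005 -0.0028 -0.    ]
 slide now  (units) [-0.1   0.    0.06]
 turn yaw 0.2 deg -> tool z units -0.0011 (0.0 rows of .04)  slide after turn [-0.1   0.    0.06]
```

```bash
python3 -m handwheel '{"slide":[[0,0,-0.3],[0,0,-0.6],[0,0,-0.9],[0,0,-0.9],[0,0,-0.8],[0,0,-0.4],[0,0,-0.1],[0,0,0]],"turn":[[0,0,0],[0,-0.001,0],[0,0,0.037],[0,0,0.037],[0,0,0.037],[0,0,0.037],[0,0,0.03],[0,0,0]]}' && python3 - <<'E'
from h import *
plan(574,3.6,150,89.3)
E
```

```text
clock: 30.62
tool_pos: [0.4165, 0.2955, 0.1677]
tcp_rot: [-3.139, 0.01, -0.001]
wrist_force: [0.3, 0.7, -1.9]
finger_gap: 0.539
t30.62 tcp [416.5 295.5 167.7] yaw -90.4 tilt 0.13 gap 49.575 Fz [ 0.3  0.7 -1.9] tilt fix(turn) [-0.0007 -0.0003 -0.    ]
 slide now  (units) [5.31 9.7  0.57]
 turn yaw -0.3 deg -> tool z units 0.0018 (0.0 rows of .04)  slide after turn [5.37 9.67 0.57]
```

```bash
python3 -m handwheel '{"slide":[[0.2,0.4,0],[0.5,0.8,0],[0.55,1,0],[0.55,1,0],[0.55,1,0],[0.55,1,0],[0.55,1,0],[0.55,1,0],[0.55,1,0],[0.4,0.7,0]],"turn":[[0,0,0.002],[0,0,0],[0,0,0],[0,0,0],[0,0,0],[0,0,0],[0,0,0],[0,0,0],[0,0,0],[0,0,0]]}' && python3 -m handwheel '{"slide":[[0.2,0.3,0],[0,0,0],[0,0,0],[0,0,0]],"turn":[[0,0,0],[0,0,0],[0,0,0],[0,0,0]]}'; python3 - <<'E'
from h import *
plan(574,3.6,150,89.3)
E
```

```text
clock: 31.45
tool_pos: [0.567, 0.0157, 0.1632]
tcp_rot: [-3.139, -0.053, 0.013]
wrist_force: [-0.2, -1.6, -0.3]
finger_gap: 0.542
clock: 31.78
tool_pos: [0.573, -0.0055, 0.1601]
tcp_rot: [3.139, 0.049, -0.021]
wrist_force: [-0.1, 0.6, -1.0]
finger_gap: 0.546
t31.78 tcp [573.   -5.5 160.1] yaw -88.2 tilt 0.77 gap 50.263 Fz [-0.1  0.6 -1. ] tilt fix(turn) [ 0.0006  0.0042 -0.    ]
 slide now  (units) [ 0.05 -0.3   0.34]
 turn yaw -2.5 deg -> tool z units 0.0138 (0.3 rows of .04)  slide after turn [ 0.03 -0.31  0.34]
```

```bash
python3 -m handwheel '{"slide":[[0,-0.2,0.2],[0,-0.1,0.4],[0,0,0.5],[0,0,0.4],[0,0,0.2],[0,0,0],[0,0,0]],"turn":[[0,0.003,0.009],[0,0.001,0.004],[0,0,0],[0,0,0],[0,0,0],[0,0,0],[0,0,0]]}'; python3 - <<'E'
from h import *
plan(574,3.6,49,89.3)
c=vision.get_calibration("wrist"); im=vision.snapshot("wrist")[:,:,::-1]
cv2.imwrite("pics/w12.png",im)
plan(574,3.6,49,89.3)
for n,x,y in (("yel",663.5,2.4),("ora",662.4,-89.5)): print(n,proj(c,[x/1000,y/1000,.059]))
E
```

```text
clock: 32.37
tool_pos: [0.5678, 0.0134, 0.1074]
tcp_rot: [-3.139, -0.012, 0.005]
wrist_force: [-0.4, -0.3, -1.1]
finger_gap: 0.547
t32.37 tcp [567.8  13.4 107.4] yaw -89.6 tilt 0.23 gap 50.348 Fz [-0.4 -0.3 -1.1] tilt fix(turn) [-0.0007  0.001  -0.    ]
 slide now  (units) [0.21 0.33 1.95]
 turn yaw -1.1 deg -> tool z units 0.0064 (0.2 rows of .04)  slide after turn [0.22 0.33 1.95]
t32.42 tcp [567.9  13.5 107.6] yaw -89.6 tilt 0.22 gap 49.825 Fz [-1.1  0.3 -1.2] tilt fix(turn) [-0.0008  0.001  -0.    ]
 slide now  (units) [0.21 0.34 1.95]
 turn yaw -1.1 deg -> tool z units 0.0064 (0.2 rows of .04)  slide after turn [0.21 0.33 1.95]
yel [270.70276955  86.2105497 ]
ora [410.11507221  89.19148008]
```

View pics/w12.png

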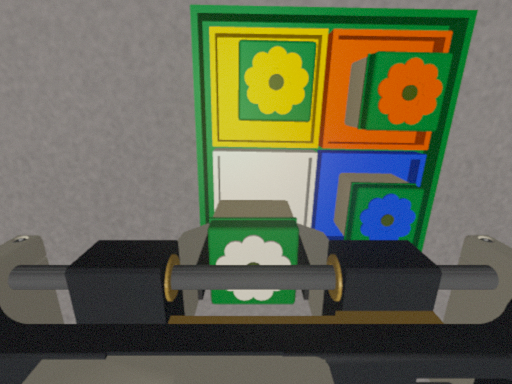

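The view shows yellow (277,82), orange (411,91) and blue (387,218), each upright near the centre of its cell. Now lowering white.

```bash
python3 -m handwheel '{"slide":[[0.15,0.2,0],[0.06,0.1,0],[0,0,0],[0,0,0]],"turn":[[-0.001,0.001,0.006],[0,0,0],[0,0,0],[0,0,0]]}'; python3 - <<'E'
from h import *
plan(574,3.6,49,89.3)
E
```

```text
clock: 32.75
tool_pos: [0.5762, 0.0038, 0.1099]
tcp_rot: [3.141, -0.02, 0.006]
wrist_force: [0.2, 0.5, -2.2]
finger_gap: 0.544
t32.75 tcp [576.2   3.8 109.9] yaw -90.7 tilt 0.23 gap 50.060 Fz [ 0.2  0.5 -2.2] tilt fix(turn) [ 0.0003 -0.0013  0.    ]
 slide now  (units) [-0.08  0.01  2.03]
 turn yaw 0.0 deg -> tool z units -0.0001 (0.0 rows of .04)  slide after turn [-0.08  0.01  2.03]
```

```bash
python3 -m handwheel '{"slide":[[-0.05,0,0.3],[0,0,0.6],[0,0,0.6],[0,0,0.3],[0,0,0.1],[0,0,0],[0,0,0]],"turn":[[0,-0.001,0],[0,0,0],[0,0,0],[0,0,0],[0,0,0],[0,0,0],[0,0,0]]}'; python3 - <<'E'
from h import *
plan(574,3.6,49,89.3)
E
```

```text
clock: 33.33
tool_pos: [0.5756, 0.0031, 0.0504]
tcp_rot: [3.141, -0.022, 0.004]
wrist_force: [-0.4, 0.2, 0.0]
finger_gap: 0.545
t33.33 tcp [575.6   3.1  50.4] yaw -90.8 tilt 0.16 gap 50.175 Fz [-0.4  0.2  0. ] tilt fix(turn) [ 0.0002 -0.0009 -0.    ]
 slide now  (units) [-0.05 -0.02  0.05]
 turn yaw 0.1 deg -> tool z units -0.0005 (0.0 rows of .04)  slide after turn [-0.05 -0.02  0.05]
```

```bash
python3 -m handwheel '{"slide":[[-0.04,0,0.06],[0,0,0.02],[0,0,0],[0,0,0]],"turn":[[0,0,0],[0,0,0],[0,0,0],[0,0,0]]}' && python3 -m handwheel '{"slide":[[0,0,0],[0,0,0],[0,0,0],[0,0,0],[0,0,0]],"turn":[[0,0,0],[0,0,0],[0,0,0],[0,0,0],[0,0,0]]}' 0.66 && python3 -m handwheel '{"slide":[[0,0,-0.2],[0,0,-0.5],[0,0,-0.8],[0,0,-1],[0,0,-0.9],[-0.5,0,-0.5],[-0.9,-0.3,-0.3],[-0.9,-0.5,0],[-0.9,-0.5,0],[-0.5,-0.3,0]],"turn":[[0,0,0],[0,0,0],[0,0,0],[0,0,0],[0,0,0],[0,0,0],[0,0,0],[0,0,0],[0,0,0],[0,0,0]]}' && python3 -m handwheel '{"slide":[[-0.6,-0.9,0],[-0.5,-1,0],[-0.3,-1,0],[0,-1,0],[0,-1,0],[0,-0.6,0],[0,0,0],[0,0,0],[0,0,0]],"turn":[[0,0,0],[0,0,0],[0,0,0],[0,0,0],[0,0,0],[0,0,0],[0,0,0],[0,0,0],[0,0,0]]}'; python3 - <<'E'
from h import *
plan(574,3.6,49,89.3)
for n in ("top","scene"):
    im=vision.snapshot(n)[:,:,::-1]; cv2.imwrite(f"pics/{n}2_raw.png",im); cv2.imwrite(f"pics/{n}2.png",cv2.resize(im,(768,576),interpolation=cv2.INTER_CUBIC))
E
```

```text
clock: 33.67
tool_pos: [0.5756, 0.0032, 0.0498]
tcp_rot: [3.141, -0.022, 0.009]
wrist_force: [0.6, -0.2, -1.2]
finger_gap: 0.542
clock: 34.08
tool_pos: [0.5768, 0.0034, 0.0514]
tcp_rot: [3.141, -0.022, 0.014]
wrist_force: [-0.2, -0.2, -0.5]
finger_gap: 0.658
clock: 34.92
tool_pos: [0.465, 0.0514, 0.186]
tcp_rot: [3.141, -0.031, 0.021]
wrist_force: [-1.0, 0.8, 0.9]
finger_gap: 0.658
clock: 35.67
tool_pos: [0.4191, 0.2251, 0.1907]
tcp_rot: [-3.14, 0.028, -0.029]
wrist_force: [-0.0, 0.2, 0.1]
finger_gap: 0.661
t35.67 tcp [419.1 225.1 190.7] yaw -91.0 tilt 1.05 gap 60.832 Fz [-0.   0.2  0.1] tilt fix(turn) [-0.0006 -0.0058  0.    ]
 slide now  (units) [5.21 7.3  4.8 ]
 turn yaw 0.3 deg -> tool z units -0.0018 (0.0 rows of .04)  slide after turn [5.17 7.33 4.8 ]
```

View pics/top2.png

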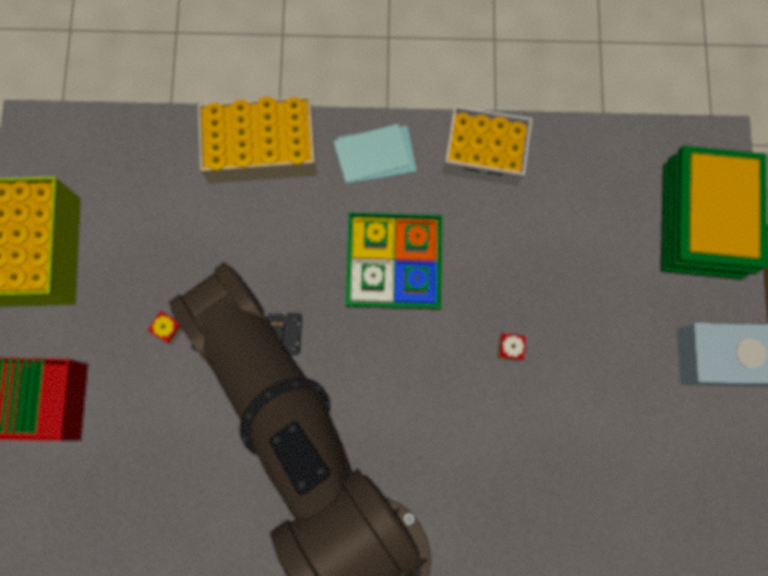

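View pics/scene2.png

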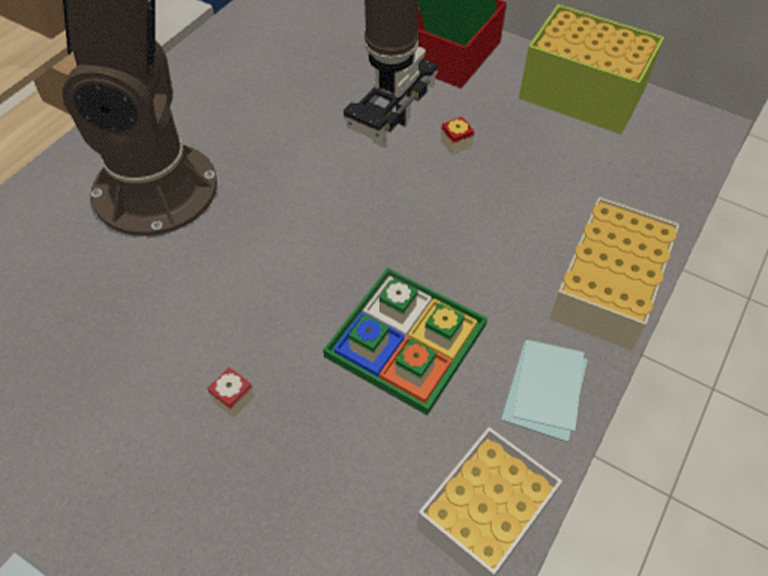

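All four tubs are packed and upright, and both rejects are unmoved at the same pixels as at the start. For a last numeric check, I'll read the flower centres in enlarged crops from both cameras.

```bash
python3 - <<'E'
import cv2
im=cv2.imread("pics/top2_raw.png"); cv2.imwrite("pics/c3.png",cv2.resize(im[138:208,228:298],None,fx=8,fy=8,interpolation=cv2.INTER_CUBIC))
im=cv2.imread("pics/scene2_raw.png"); cv2.imwrite("pics/c4.png",cv2.resize(im[175:280,210:330],None,fx=5.7,fy=5.7,interpolation=cv2.INTER_CUBIC))
E
```

```text
(no output)
```

View pics/c3.png

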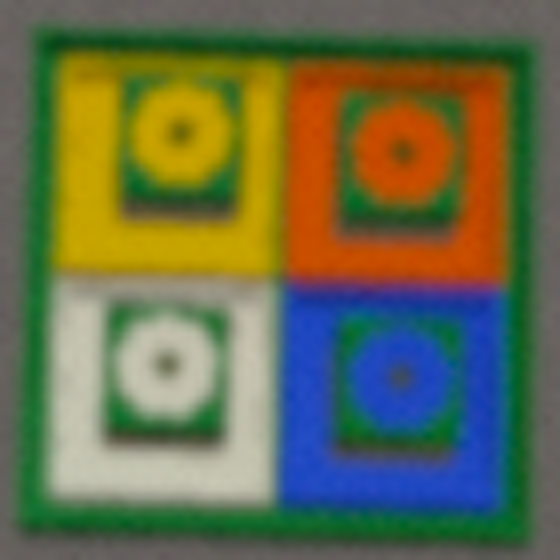

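View pics/c4.png

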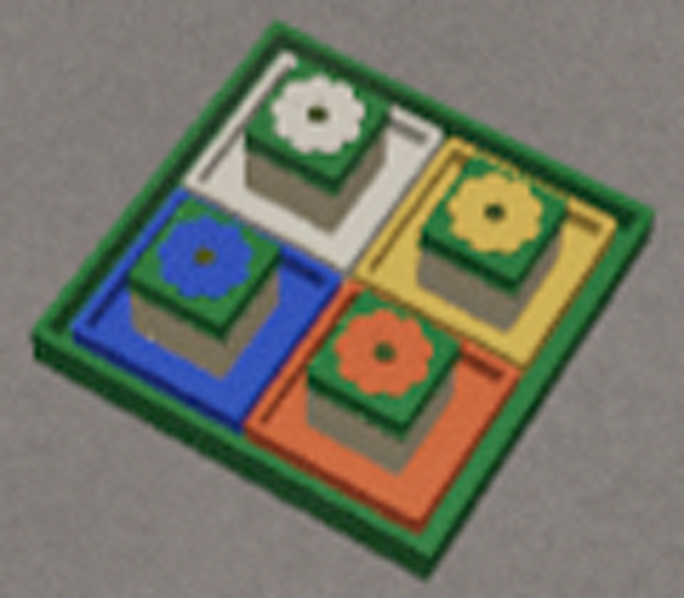

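```bash
python3 - <<'E'
from h import *
D=dict(top=((228,138,8),dict(yellow=(180,131),orange=(403,151),white=(168,365),blue=(401,377)),(613.7,-42.8)),
scene=((210,175,5.7),dict(yellow=(495,211),orange=(385,352),white=(318,114),blue=(204,256)),(617.8,-46.4)))
sg=dict(yellow=(1,1),orange=(1,-1),white=(-1,1),blue=(-1,-1))
Rr=R.from_euler('z',-.7,degrees=True).as_matrix()[:2,:2]
for n,((u0,v0,s),P,ctr) in D.items():
    c=vision.get_calibration(n)
    for k,(x,y) in P.items():
        p=ray(c,u0+(x+.5)/s-.5,v0+(y+.5)/s-.5,.059)*1000
        print(n,k,np.round(p-np.array(ctr)-Rr@(46*np.array(sg[k])),1))
plan(574,3.6,49,89.3)
E
```

```text
top yellow [ 6.6 -3.9]
top orange [ 1.6 -0.5]
top white [ 3.5 -2.2]
top blue [ 1.9 -1.6]
scene yellow [1.1 2.7]
scene orange [-3.1  6.4]
scene white [-0.8  5.1]
scene blue [-3.   5.3]
t35.77 tcp [419.3 224.1 190.5] yaw -91.1 tilt 1.04 gap 60.914 Fz [ 0.7 -0.5  1.5] tilt fix(turn) [-0.0004 -0.0058  0.    ]
 slide now  (units) [5.21 7.25 4.8 ]
 turn yaw 0.4 deg -> tool z units -0.0024 (0.1 rows of .04)  slide after turn [5.16 7.29 4.8 ]
```

Every measured offset is within 8 mm of the cell centre, against a limit of 13 mm. Handing in.

```bash
python3 -c "
from workcell import order
print(order.finish_job())"
```

```text
the job is handed in; nothing more can be done
None
```

I packed the four green-lidded tubs one at a time into the cells of their flower colours, setting each down on the cell floor. The job was handed in at about 36 s of the 106 s allowed; no verdict was reported.

**Final checks**
- **Upright and square:** both cameras show all four tubs released, upright and square in the right cells.
- **Centring:** in the top view the offsets from the cell centres are orange 2 mm, blue 2 mm, white 4 mm and yellow about 8 mm, against the 13 mm limit.
- **Rejects:** both red-lidded tubs are at the same pixels as at the start.
- **Gripper:** it is clear of everything.

**What went wrong or disagreed**
- **Cameras:** the scene camera gave different offsets, 3 to 7 mm, pointing another way. Its crate outline took in part of the crate's side, which probably accounts for it. The wrist camera put yellow about 4 to 5 mm off.
- **Blue tub:** while it was being lowered, the tool drifted 21 mm sideways. I raised it and corrected the position before setting the tub down. No contact force showed on the wrist.

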